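Probe-test the sensor heads on the optics bench

TASK

Stand every sensor head that is on the bench upright on the steel earth plate, wholly on it, with the supply still off. Then pull the supply's black knob straight out to its on detent and, with the probe's tip, press lightly on the brass test stud of each head for a good second, one after another from the lowest head to the tallest. Then stand the probe back on its rubber mat and push the knob fully in; leave the other things on the bench alone.

Things in the scene. Friction and masses are not known exactly. Their poses are not given: they have to be found in the camera images.
- head_a: Sensor head: upright dark steel box, 60 mm along its x and 48 mm along its y, on a heavy aluminium base flange 72 mm (x) by 70 mm (y) and 6 mm thick; 50 mm high from underside to box top, 0.3 to 0.55 kg; the lowest of the four kinds of head. A round lens on its -x side, a round brass test stud on top. Loose; origin at the centre of its underside, z up. May be absent (None from the start).
- head_a_point (a point): Test point of that head: centre of the top face of its brass stud (20 mm across), 62 mm above the head's underside at its middle. The stud is sprung: it gives 5 mm straight down, starting at about 1 N and reaching about 3 N when fully down, and springs back.
- head_b: Sensor head: upright dark steel box, 60 mm along its x and 48 mm along its y, on a heavy aluminium base flange 72 mm (x) by 70 mm (y) and 6 mm thick; 64 mm high from underside to box top, 0.3 to 0.55 kg; the second lowest of the four kinds of head. A round lens on its -x side, a round brass test stud on top. Loose; origin at the centre of its underside, z up. May be absent (None from the start).
- head_b_point (a point): Test point of that head: centre of the top face of its brass stud (20 mm across), 76 mm above the head's underside at its middle. The stud is sprung: it gives 5 mm straight down, starting at about 1 N and reaching about 3 N when fully down, and springs back.
- head_c: Sensor head: upright dark steel box, 60 mm along its x and 48 mm along its y, on a heavy aluminium base flange 72 mm (x) by 70 mm (y) and 6 mm thick; 78 mm high from underside to box top, 0.3 to 0.55 kg; the second tallest of the four kinds of head. A round lens on its -x side, a round brass test stud on top. Loose; origin at the centre of its underside, z up. May be absent (None from the start).
- head_c_point (a point): Test point of that head: centre of the top face of its brass stud (20 mm across), 90 mm above the head's underside at its middle. The stud is sprung: it gives 5 mm straight down, starting at about 1 N and reaching about 3 N when fully down, and springs back.
- head_d: Sensor head: upright dark steel box, 60 mm along its x and 48 mm along its y, on a heavy aluminium base flange 72 mm (x) by 70 mm (y) and 6 mm thick; 92 mm high from underside to box top, 0.3 to 0.55 kg; the tallest of the four kinds of head. A round lens on its -x side, a round brass test stud on top. Loose; origin at the centre of its underside, z up. May be absent (None from the start).
- head_d_point (a point): Test point of that head: centre of the top face of its brass stud (20 mm across), 104 mm above the head's underside at its middle. The stud is sprung: it gives 5 mm straight down, starting at about 1 N and reaching about 3 N when fully down, and springs back.
- plate: Bare steel earth plate fixed to the bench, 140 mm along its x, 440 mm along its y, 4 mm thick; origin at the centre of its underside. Long enough for four heads in one row along y.
- supply: White bench supply, fixed, 240 mm deep (x), 200 mm wide (y), 95 mm high; origin at the centre of its underside; its front panel is at x = -120 mm and faces its own -x. On the panel, 65 mm above the bench and on the centre line, is the push-pull knob.
- knob_grip (a point): Centre of the black push-pull knob's head: a disc-shaped cylinder 34 mm in diameter and 22 mm long whose axis lies level along the supply's x; 41 mm in front of the panel when in. It can be pinched across from above. Its thin stem is 12 mm in diameter. Axes as the supply's.
- knob (a joint): Travel of the knob, m: 0 pushed in (off), 0.022 pulled straight out towards the supply's -x (on detent). Over-centre action: it holds at either end with about 3 N and beyond the middle snaps to the nearer end.
- probe: Stylus probe, 0.14 kg, loose, standing on the mat. Grey handle bar 110 mm along x, 24 mm wide (y), 28 mm high, running 32 to 60 mm above the origin plane; black rear foot (22 by 50 mm) under its rear end at x = -44 mm reaching down to the origin plane; in front a steel rod 8 mm thick runs out to x = 85 mm and bends straight down to the tip. Stands level on foot and tip. Origin below the middle of the handle, in the plane of foot and tip; x towards the tip, z up.
- probe_tip (a point): Lower end of the probe's steel tip, 85 mm ahead of the probe's origin, in the plane of its foot (46 mm below the handle's mid height).
- mat_pad: Black rubber mat fixed to the bench, 220 mm along its x, 140 mm along its y, 4 mm thick; origin at the centre of its underside. The probe's place.
- mug: White mug, a bystander; about 80 mm across and 90 mm high.
- driver: Screwdriver lying on the bench, a bystander.
- cleaner: Small clear bottle, 52 mm across and 130 mm high, a bystander.
- beam_block: Plain dark 50 mm cube without stud or lens, a bystander.
- jar: Glass jar with a lid, 64 mm across and 70 mm high, a bystander.
- lens_post: Lens on a post with a round foot, 122 mm high, a bystander.
There are look-alikes about, which are no part of the job. Leave any green look-alike of the head_a alone.

How it is judged:
By the outcome, as a careful person would: the job done as asked, in the order asked, and still so for the second after the job is handed in, with the robot touching nothing.
Of head_a, head_b, head_c, head_d only 3 to 4 are there at a start; the rules pass over those that are not, and their reading is None.
At some moment in a run one of head_a, head_b, head_c, head_d may be knocked a few centimetres aside while the robot is not near it.
It also fails if it takes over 210 s, if anything falls off the work surface, if the arm or the gripper's body presses on something with over 40 N, if the wrist force passes 120 N, or if a joint passes its speed limit or range.

ROBOT

A 7-joint arm with a two-finger parallel gripper is mounted at the origin on the work surface. World frame = base frame: x ahead of the robot, y to its left, z up, the work surface at z = 0. Lengths are in m, angles in rad, forces in N, time in s.
With the tool pointing down it reaches from about 0.4 to 0.85 m from the base axis. Payload 10.4 kg.
Tool frame: the origin (TCP) lies at the very end of the fingers, on their centre line; the grasp point (between the pads) lies env.hold_point_z behind it (env.hold_point_z is the distance from the TCP to the grasp point, in m); z points along the fingers, y is the line along which they close (so a half turn about z gives the same grasp; the last joint's range is limited). The gripper opens to 85 mm and grips with 20 to 120 N. Pads are 22 mm wide; open, the fingers measure 114 mm over their backs; the gripper's body (76 mm by 85 mm) begins 54 mm behind the grasp point. The pads swing forward as they close: fully open they stand 13 mm farther back than shut.
Start: joints at [-1.25, 0.332, -0.065, 1.46, 0.022, 1.35, -0.088], TCP at [0.211, 0.588, 0.231] pointing down, gripper open.
Joint ranges: [-2.6, 2.6], [-0.5, 2.12], [-1.47, 1.34], [0.16, 2.42], [-1.27, 4.41], [0.06, 2.06], [-2.6, 2.6]. Speed limits (rad/s): [2.22, 2.22, 2.79, 2.79, 3.14, 3.14, 3.14].

INTERFACE

Orientations are given as a rotation vector (axis times angle).
In Python, from cell import env gives the robot as it stands. The module is installed in compiled form; this text tells all that it offers.
- The arm moves only by the tool apply_moves, never from a script. Its argument "motion" is a list of rows, each an object of numbers: "tx", "ty", "tz": the shift along the tool's x, y, z normalised to -1 to 1, where 1 is 30 cm; "twist": the turn about the tool's z normalised to -1 to 1, where 1 is 2 pi rad. In form: [{"tx": .., "ty": .., "tz": .., "twist": ..}, ...]. A call has 1 to 20 rows; each row is the pose to reach, as a shift and turn from the pose commanded when the call began, along the tool's axes at that moment, turning the shorter way round; what a row does not reach only later rows make up. A row lasts 1/8 s, in which the tool goes at most 62.5 mm and 10.7 degrees, less where a joint would pass 70% of its speed; a pose out of reach is approached as far as the arm can. A call with a number of a shift or a turn outside -1 to 1 is refused whole. A call with a gripper value outside its range is refused whole. "claw" is the closure, from 0 (fully open) to 1 (shut), set as the call begins (left out, the last holds). The fingers move at their own pace and stop on an object; "squeeze" is the grip in N (left out, the last holds). Time passes only in rows, so rows that repeat a pose let the fingers close. It gives the time, the measured TCP pose, the force, the opening and the grip force at its end, in the units of the state.
- env.sense(): the state, without advancing time (a new reading comes with each control period).
- env.get_image(name): name is "scene" or "top" or "wrist"; returns a dict with "image" (400x640x3 uint8, red, green, blue), "fovy" (degrees; the focal length in pixels is half the picture's height over the tangent of half this angle, whatever the lens; pixels are square), "cx", "cy" (the principal point, pixels), "R" (3x3) and "t" (3): a world point X has camera coordinates R X + t. Camera axes: x right, y down, z forward; pixel columns grow to the right and rows downward; lengths in m; the calibration is good to about 2 mm. A picture is of the moment at which its call begins. There is no depth.
- env.close_job(): hands the job in; it is judged then, once.
The state is a dict: "t": time; "joint_pos": joint angles; "qd": joint speeds; "effort": joint torques, N m; "tool_pos": TCP position; "orientation": TCP orientation; "force": force on the tool from outside, world axes, zero at the start; "ft_torque": the same for the moment, N m; "width": finger opening in m; "grasp_force": force on a finger pad.
Only numpy, scipy, OpenCV 4.12 (cv2) and the standard library are available. Lean on these libraries where they do the work, as an engineer would, in place of code of your own. Each camera call takes 0.05 s, during which the arm holds its last target. There are 200 camera calls.

## Working session

There is one attempt and no reset: what is moved stays moved. The work goes in short steps, Python scripts to look and compute and a tool call to move; the robot and the scene stay as the last step left them, time stands still between calls to the robot, and variables do not carry over. Pictures are saved under pics/ and viewed, at most 14 in all, crops included, and the job is handed in when it is done.

Besides the shell and the picture viewer there is one more tool, called after "Call:" by a JSON object that holds its "name" and its "arguments". apply_moves: Moves the arm, as the interface text tells. Scaled input: -1 to 1 covers 30 cm each way for a shift and 2 pi rad each way for a turn. Its arguments: {"type":"object","properties":{"motion":{"type":"array"},"claw":{"type":"number"},"squeeze":{"type":"number"}},"required":["motion"]}

```bash
mkdir -p pics; cat > h.py <<'E'
import numpy as np, cv2
from cell import env
from scipy.spatial.transform import Rotation as Ro
def snap(n,f):
    d=env.get_image(n); cv2.imwrite(f'pics/{f}.png',d['image'][:,:,::-1]); np.save(f'pics/{f}.npy',d,allow_pickle=True); return d
def load(f): return np.load(f'pics/{f}.npy',allow_pickle=True).item()
def ray(d,u,v):
    f=d['image'].shape[0]/2/np.tan(np.radians(d['fovy'])/2)
    R=np.array(d['R']);t=np.array(d['t'])
    r=R.T@np.array([(u-d['cx'])/f,(v-d['cy'])/f,1]); return -R.T@t, r/np.linalg.norm(r)
def onz(d,u,v,z):
    c,r=ray(d,u,v); return c+r*(z-c[2])/r[2]
def tri(*obs):
    A=np.zeros((3,3));b=np.zeros(3);L=[]
    for d,u,v in obs:
        c,r=ray(d,u,v);P=np.eye(3)-np.outer(r,r);A+=P;b+=P@c;L.append((c,P))
    x=np.linalg.solve(A,b); return x,[np.linalg.norm(P@(x-c)) for c,P in L]
def proj(d,X):
    f=d['image'].shape[0]/2/np.tan(np.radians(d['fovy'])/2)
    p=np.array(d['R'])@np.array(X)+np.array(d['t']); return p[0]/p[2]*f+d['cx'],p[1]/p[2]*f+d['cy']
def st():
    s=env.sense(); R=Ro.from_rotvec(s['orientation']).as_matrix()
    print('t',round(s['t'],2),'tcp',np.round(s['tool_pos'],4),'R',np.round(R,3).tolist(),'F',np.round(s['force'],1),'w',round(s['width'],4),'g',s['grasp_force'],'q',np.round(s['joint_pos'],2)); return s,R
E
python3 - <<'E'
from h import *
np.set_printoptions(suppress=True)
for n in ['scene','top','wrist']:
    d=snap(n,n+'0'); print(n,d['fovy'],d['cx'],d['cy'],np.round(ray(d,d['cx'],d['cy']),3).tolist())
st(); print(env.hold_point_z)
E
```

```text
scene 42.71119732494736 326.9377775373438 193.55877838122518 [[1.312, -0.317, 1.187], [-0.55, 0.247, -0.798]]
top 42.65087028709319 326.57550035099604 201.51594087286088 [[0.438, 0.039, 1.592], [0.074, -0.01, -0.997]]
wrist 62.848523759614544 317.8845727217 198.84075144001915 [[0.134, 0.616, 0.374], [0.298, -0.107, -0.949]]
t 0.15 tcp [0.2106 0.5882 0.2307] R [[-0.941, 0.337, -0.0], [0.337, 0.941, -0.001], [-0.0, -0.001, -1.0]] F [ 0.5 -0.2 -0.9] w 0.086 g 0.0 q [-1.25  0.33 -0.06  1.46  0.02  1.35 -0.09]
0.0187
```

View pics/scene0.png

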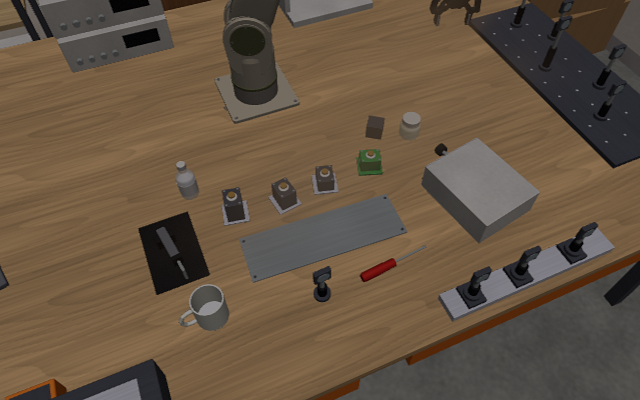

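View pics/top0.png

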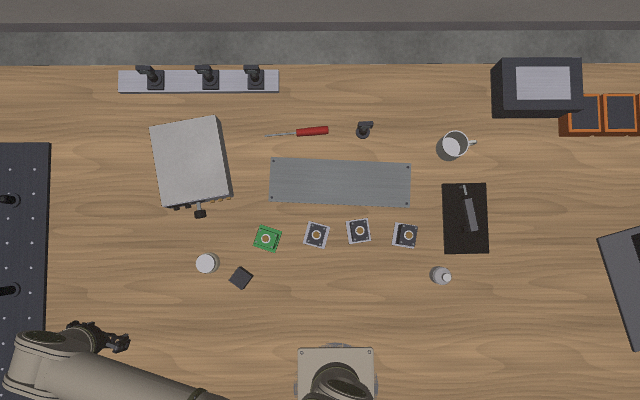

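The scene view shows three dark heads at (234,205), (284,195) and (325,178), and the green look-alike at (370,160). In the top view the heads are at (405,235), (359,231) and (316,235), and the green one is at (266,238). The other things are the cube at (241,278), plate (340,182), mat (466,218) with the probe, supply (190,160) and knob (200,211). Next I make an enlarged crop and measure.

```bash
python3 - <<'E'
from h import *
np.set_printoptions(suppress=True,precision=4)
T=load('top0');S=load('scene0')
a=cv2.resize(T['image'][205:265,240:430],None,fx=4,fy=4,interpolation=3)
b=cv2.resize(S['image'][145:230,210:400],None,fx=4,fy=4,interpolation=3)
cv2.imwrite('pics/crop1.png',np.vstack([a,b])[:,:,::-1])
def brass(d,box):
    x0,y0,x1,y1=box;h=cv2.cvtColor(d['image'][y0:y1,x0:x1],cv2.COLOR_RGB2HSV)
    m=((h[...,0]>8)&(h[...,0]<24)&(h[...,1]>90)&(h[...,2]>90)).astype(np.uint8)
    n,l,s,c=cv2.connectedComponentsWithStats(m)
    return [(c[i]+[x0,y0],s[i,4]) for i in range(1,n) if s[i,4]>4]
for nm,d,boxes in (('T',T,[(304,222,330,248),(346,218,372,244),(392,222,418,248)]),('S',S,[(314,165,337,182),(273,180,297,200),(222,188,245,207)])):
    for bx in boxes: print(nm,[(x[0],x[1]) for x in brass(d,bx)])
E
```

```text
T [(array([304.96, 226.88]), np.int32(25)), (array([324.069 , 222.9655]), np.int32(29)), (array([315.7241, 234.4138]), np.int32(29)), (array([328.25, 237.5 ]), np.int32(8)), (array([327.3529, 244.4706]), np.int32(17)), (array([308.5385, 246.0769]), np.int32(26))]
T [(array([351.6957, 218.5217]), np.int32(23)), (array([370.2857, 224.8214]), np.int32(28)), (array([359.6   , 230.1667]), np.int32(30)), (array([346.4762, 237.4762]), np.int32(21)), (array([365.2069, 242.4483]), np.int32(29))]
T [(array([392.5455, 227.7727]), np.int32(22)), (array([409.3846, 223.    ]), np.int32(26)), (array([408.5, 234.5]), np.int32(32)), (array([416.6667, 237.3333]), np.int32(15)), (array([416.1, 245. ]), np.int32(10)), (array([396.4444, 246.5556]), np.int32(18))]
S [(array([316.88, 167.28]), np.int32(25)), (array([334.425, 168.95 ]), np.int32(40)), (array([324.5, 170.5]), np.int32(26))]
S [(array([274.8333, 180.6667]), np.int32(12)), (array([293.7193, 184.1404]), np.int32(57)), (array([282.8929, 184.8214]), np.int32(28))]
S [(array([225.25, 188.25]), np.int32(12)), (array([242.34, 192.88]), np.int32(50)), (array([230.8387, 194.    ]), np.int32(31)), (array([222.2, 200.1]), np.int32(10))]
```

View pics/crop1.png

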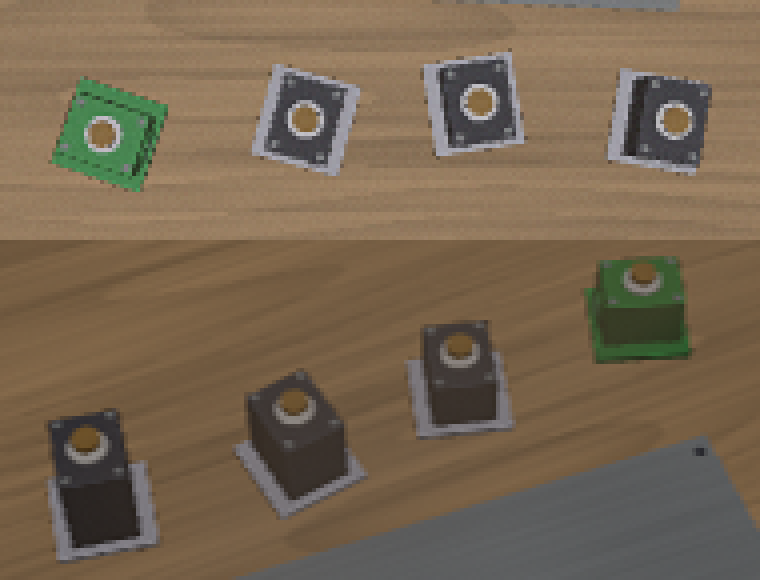

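The crop shows three dark heads with light flanges, brass studs and white collars, so these are the ones meant. The green one at the left of the top view is the look-alike and stays where it is. Now I measure studs, flanges, plate, mat, probe and knob.

```bash
python3 - <<'E'
from h import *
np.set_printoptions(suppress=True,precision=4)
T=load('top0');S=load('scene0')
prs=[((315.72,234.41),(324.5,170.5)),((359.6,230.17),(282.9,184.8)),((408.5,234.5),(230.84,194.0))]
for a,b in prs: x,e=tri((T,*a),(S,*b)); print('stud',x,e)
h=cv2.cvtColor(T['image'],cv2.COLOR_RGB2HSV)
def rect(m,box,z,nm):
    x0,y0,x1,y1=box; q=np.zeros_like(m);q[y0:y1,x0:x1]=m[y0:y1,x0:x1]
    cs,_=cv2.findContours(q,cv2.RETR_EXTERNAL,cv2.CHAIN_APPROX_NONE);c=max(cs,key=cv2.contourArea)
    p=np.array([onz(T,u,v,z)[:2] for u,v in c[:,0]],np.float32); r=cv2.minAreaRect(p); print(nm,np.array(r[0]),np.array(r[1]),r[2])
low=((h[...,1]<60)).astype(np.uint8)
rect(low,(260,150,420,215),.004,'plate')
notwood=((h[...,1]<60)|(h[...,2]<75)).astype(np.uint8)
rect(notwood,(430,175,500,262),.004,'mat')
for i,bx in enumerate([(298,216,334,252),(340,212,376,248),(388,216,422,252)]): rect(notwood,bx,.006,'flange%d'%i)
rect(notwood,(140,108,240,203),.095,'supply')
# plate height check: corners scene
for z in (.0,.004): print([onz(S,u,v,z)[:2] for u,v in((254,278),(406,232),(387,197),(241,241))], [onz(T,u,v,z)[:2] for u,v in((410,207),(269,200),(271,157),(411,163))])
w=lambda d,x0,y0,x1,y1,f:cv2.resize(d['image'][y0:y1,x0:x1],(400,300) if f else (400,300),interpolation=3)
cv2.imwrite('pics/crop2.png',np.vstack([np.hstack([w(T,440,180,500,225,1),w(S,140,210,220,270,1)]),np.hstack([w(T,170,190,230,235,1),w(S,425,135,485,180,1)])])[:,:,::-1])
E
```

```text
stud [0.4545 0.0581 0.059 ] [np.float64(0.0009341843736916262), np.float64(0.0009341843736916722)]
stud [ 0.4657 -0.0723  0.0718] [np.float64(0.0008749944483613725), np.float64(0.0008749944483613677)]
stud [ 0.4513 -0.215   0.0871] [np.float64(0.0005541458201061714), np.float64(0.0005541458201061556)]
plate [ 0.6178 -0.0176] [0.4409 0.141 ] 86.96198272705078
mat [ 0.5019 -0.4058] [0.219 0.139] 0.717345654964447
flange0 [0.4544 0.057 ] [0.0701 0.0719] 74.24480438232422
flange1 [ 0.4654 -0.0727] [0.0725 0.0706] 8.303993225097656
flange2 [ 0.4507 -0.2158] [0.0722 0.0722] 79.49217987060547
supply [0.6721 0.4226] [0.2522 0.2125] 10.179595947265625
[array([ 0.6684, -0.2324]), array([0.7009, 0.1971]), array([0.5732, 0.2051]), array([ 0.548 , -0.2286])] [array([ 0.5374, -0.2367]), array([0.563 , 0.2025]), array([0.6981, 0.1962]), array([ 0.6758, -0.2428])]
[array([ 0.6706, -0.2327]), array([0.7029, 0.1954]), array([0.5757, 0.2034]), array([ 0.5506, -0.2289])] [array([ 0.5372, -0.236 ]), array([0.5627, 0.2021]), array([0.6975, 0.1958]), array([ 0.6752, -0.2421])]
```

View pics/crop2.png

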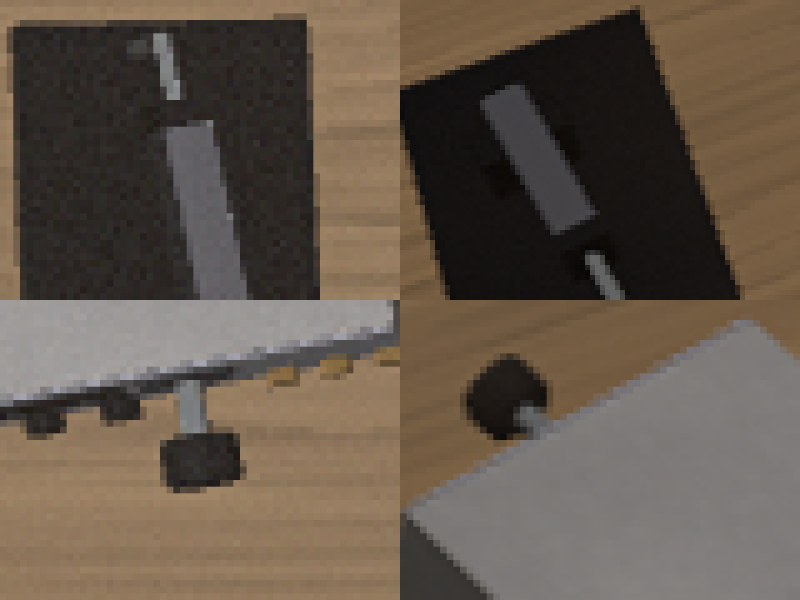

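The crops show the probe's handle with its tip towards +x, slightly turned to +y, and the black knob at top (200,211) and scene (441,149). Stud heights of about 59, 72 and 87 mm match heads a, b and c; d is absent. Starting with head a.

```bash
cat >> h.py <<'E'
def go(x,y,z,yaw,ref=None):
    s=env.sense(); R=Ro.from_rotvec(s['orientation']).as_matrix(); p=np.array(s['tool_pos'])
    if ref is not None: p,y0=np.array(ref[:3]),ref[3]
    else: y0=np.degrees(np.arctan2(R[1,0],R[0,0]))
    c,sn=np.cos(np.radians(y0)),np.sin(np.radians(y0)); d=np.array([x,y,z])-p
    print('yaw0 %.1f'%y0,'tx %.3f ty %.3f tz %.3f tw %.4f'%((c*d[0]+sn*d[1])/.3,(sn*d[0]-c*d[1])/.3,-d[2]/.3,((y0-yaw+180)%360-180)/360))
E
python3 - <<'E'
from h import *
go(.4544,.0577,.17,-15.8)
E
```

```text
yaw0 160.3 tx -1.361 ty -1.391 tz 0.202 tw 0.4892
```

Call:
{"name": "apply_moves", "arguments": {"motion": [{"tx":-0.7,"ty":-0.7,"tz":0.1,"twist":0.24},{"tx":-0.7,"ty":-0.7,"tz":0.1,"twist":0.24},{"tx":-0.7,"ty":-0.7,"tz":0.1,"twist":0.24},{"tx":-0.7,"ty":-0.7,"tz":0.1,"twist":0.24},{"tx":-0.7,"ty":-0.7,"tz":0.1,"twist":0.24},{"tx":-0.7,"ty":-0.7,"tz":0.1,"twist":0.24},{"tx":-0.7,"ty":-0.7,"tz":0.1,"twist":0.24},{"tx":-0.7,"ty":-0.7,"tz":0.1,"twist":0.24},{"tx":-0.7,"ty":-0.7,"tz":0.1,"twist":0.24}], "claw": 0}}

```text
t: 1.27
tool_pos: [0.3375, 0.3198, 0.2012]
orientation: [2.51, 1.889, -0.0]
force: [-0.4, 0.7, 0.5]
width: 0.0854
grasp_force: 0.0
```

```bash
python3 - <<'E'
from h import *
st();go(.4544,.0577,.17,-15.8)
E
```

```text
t 1.27 tcp [0.3375 0.3198 0.2012] R [[0.277, 0.961, -0.0], [0.961, -0.277, -0.0], [-0.0, -0.0, -1.0]] F [-0.4  0.7  0.5] w 0.0854 g 0.0 q [-1.02 -0.01  0.16  1.92  0.    1.23 -1.14]
yaw0 73.9 tx -0.732 ty 0.616 tz 0.104 tw 0.2493
```

Call:
{"name": "apply_moves", "arguments": {"motion": [{"tx":-0.73,"ty":0.616,"tz":0.1,"twist":0.249},{"tx":-0.73,"ty":0.616,"tz":0.1,"twist":0.249},{"tx":-0.73,"ty":0.616,"tz":0.1,"twist":0.249},{"tx":-0.73,"ty":0.616,"tz":0.1,"twist":0.249},{"tx":-0.73,"ty":0.616,"tz":0.1,"twist":0.249},{"tx":-0.73,"ty":0.616,"tz":0.1,"twist":0.249},{"tx":-0.73,"ty":0.616,"tz":0.1,"twist":0.249},{"tx":-0.73,"ty":0.616,"tz":0.1,"twist":0.249},{"tx":-0.73,"ty":0.616,"tz":0.1,"twist":0.249},{"tx":-0.73,"ty":0.616,"tz":0.1,"twist":0.249},{"tx":-0.73,"ty":0.616,"tz":0.1,"twist":0.249}]}}

```text
t: 2.65
tool_pos: [0.4544, 0.0583, 0.1713]
orientation: [-3.113, 0.425, 0.0]
force: [0.4, -0.3, -0.4]
width: 0.0853
grasp_force: 0.0
```

```bash
python3 - <<'E'
from h import *
d=snap('wrist','w1');st();go(.4544,.0577,.016,-15.8); print(proj(d,[.4544,.0575,.062]))
E
```

```text
t 2.7 tcp [0.4544 0.0583 0.1713] R [[0.963, -0.268, -0.0], [-0.268, -0.963, 0.0], [-0.0, -0.0, -1.0]] F [0.6 0.8 0.2] w 0.0853 g 0.0 q [-0.69 -0.01  0.47  1.98  0.01  1.17 -2.07]
yaw0 -15.6 tx 0.001 ty 0.002 tz 0.518 tw 0.0006
(np.float64(319.1696741024527), np.float64(195.0843678755049))
```

View pics/w1.png

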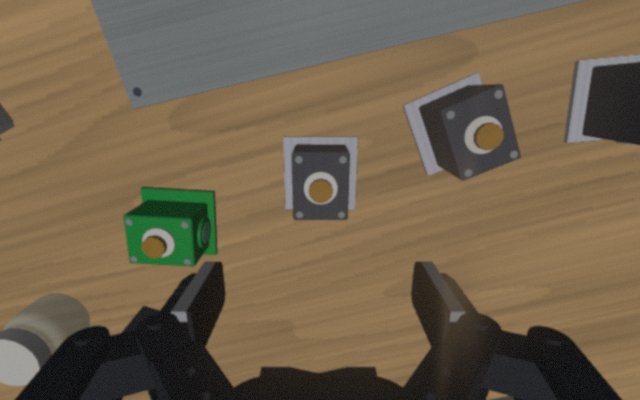

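The wrist view shows head a's stud at (320,189) against the predicted (319,195), squarely aligned between the fingers, with the green look-alike clear at (170,230). Going down.

Call:
{"name": "apply_moves", "arguments": {"motion": [{"tz":0.2},{"tz":0.35},{"tz":0.45},{"tz":0.5},{"tz":0.515},{"tz":0.515}]}}

```text
schema error: expected keys tx, ty, tz, twist
```

Call:
{"name": "apply_moves", "arguments": {"motion": [{"tz":0},{"tz":0},{"tz":0},{"tz":0},{"tz":0},{"tz":0},{"tz":0},{"tz":0}], "claw": 1, "squeeze": 40}}

```text
schema error: expected keys tx, ty, tz, twist
```

Call:
{"name": "apply_moves", "arguments": {"motion": [{"tz":-0.05},{"tz":-0.12},{"tz":-0.2},{"tz":-0.25},{"tz":-0.25}]}}

```text
schema error: expected keys tx, ty, tz, twist
```

```bash
cat >> h.py <<'E'
PC=np.array([.6178,-.0176]);PY=np.array([.0575,.9983])
E
python3 - <<'E'
from h import *
s,R=st(); P=PC+.125*PY
print(P);go(P[0],P[1],.0915,-3.2)
E
```

```text
t 2.7 tcp [0.4544 0.0583 0.1713] R [[0.963, -0.268, -0.0], [-0.268, -0.963, 0.0], [-0.0, -0.0, -1.0]] F [0.6 0.8 0.2] w 0.0853 g 0.0 q [-0.69 -0.01  0.47  1.98  0.01  1.17 -2.07]
[0.6249875 0.1071875]
yaw0 -15.6 tx 0.504 ty -0.310 tz 0.266 tw -0.0344
```

Call:
{"name": "apply_moves", "arguments": {"motion": [{"tx":0,"ty":0,"tz":0.2,"twist":0},{"tx":0,"ty":0,"tz":0.35,"twist":0},{"tx":0.005,"ty":0,"tz":0.45,"twist":0},{"tx":0.007,"ty":0,"tz":0.5,"twist":0},{"tx":0.007,"ty":0,"tz":0.515,"twist":0},{"tx":0.007,"ty":0,"tz":0.515,"twist":0}]}}

```text
t: 3.45
tool_pos: [0.457, 0.0579, 0.0175]
orientation: [-3.112, 0.429, -0.001]
force: [-0.5, 0.0, -0.0]
width: 0.0853
grasp_force: 0.0
```

Call:
{"name": "apply_moves", "arguments": {"motion": [{"tx":0,"ty":0,"tz":0,"twist":0},{"tx":0,"ty":0,"tz":0,"twist":0},{"tx":0,"ty":0,"tz":0,"twist":0},{"tx":0,"ty":0,"tz":0,"twist":0},{"tx":0,"ty":0,"tz":0,"twist":0},{"tx":0,"ty":0,"tz":0,"twist":0},{"tx":0,"ty":0,"tz":0,"twist":0},{"tx":0,"ty":0,"tz":0,"twist":0}], "claw": 1, "squeeze": 40}}

```text
t: 4.45
tool_pos: [0.4569, 0.0578, 0.0175]
orientation: [-3.111, 0.43, -0.001]
force: [-2.5, -1.3, 7.0]
width: 0.0474
grasp_force: 41.3
```

Call:
{"name": "apply_moves", "arguments": {"motion": [{"tx":0,"ty":0,"tz":-0.04,"twist":0},{"tx":0,"ty":0,"tz":-0.1,"twist":0},{"tx":0,"ty":0,"tz":-0.17,"twist":0},{"tx":0,"ty":0,"tz":-0.2,"twist":0},{"tx":0,"ty":0,"tz":-0.2,"twist":0}]}}

```text
t: 5.08
tool_pos: [0.4566, 0.0579, 0.0772]
orientation: [-3.111, 0.43, -0.001]
force: [-0.2, -0.7, -3.0]
width: 0.0475
grasp_force: 42.6
```

```bash
python3 - <<'E'
from h import *
s,R=st(); P=PC+.125*PY
print(P);go(P[0],P[1],.0765,-3.2)
E
```

```text
t 5.08 tcp [0.4566 0.0579 0.0772] R [[0.963, -0.271, 0.001], [-0.271, -0.963, 0.001], [0.001, -0.001, -1.0]] F [-0.2 -0.7 -3. ] w 0.0475 g 42.56102979183197 q [-0.68  0.13  0.49  2.08 -0.07  0.95 -2.  ]
[0.6249875 0.1071875]
yaw0 -15.7 tx 0.496 ty -0.310 tz 0.002 tw -0.0348
```

Call:
{"name": "apply_moves", "arguments": {"motion": [{"tx":0.06,"ty":-0.04,"tz":0,"twist":-0.005},{"tx":0.18,"ty":-0.11,"tz":0,"twist":-0.012},{"tx":0.32,"ty":-0.2,"tz":0,"twist":-0.022},{"tx":0.43,"ty":-0.27,"tz":0,"twist":-0.03},{"tx":0.48,"ty":-0.3,"tz":0,"twist":-0.035},{"tx":0.496,"ty":-0.31,"tz":0,"twist":-0.035},{"tx":0.496,"ty":-0.31,"tz":0.06,"twist":-0.035},{"tx":0.496,"ty":-0.31,"tz":0.13,"twist":-0.035},{"tx":0.496,"ty":-0.31,"tz":0.165,"twist":-0.035},{"tx":0.496,"ty":-0.31,"tz":0.178,"twist":-0.035},{"tx":0.496,"ty":-0.31,"tz":0.183,"twist":-0.035},{"tx":0.496,"ty":-0.31,"tz":0.183,"twist":-0.035}]}}

```text
t: 6.58
tool_pos: [0.6252, 0.1069, 0.0224]
orientation: [-3.14, 0.086, -0.001]
force: [-0.2, -0.1, -3.2]
width: 0.0478
grasp_force: 42.5
```

Call:
{"name": "apply_moves", "arguments": {"motion": [{"tx":0,"ty":0,"tz":0,"twist":0},{"tx":0,"ty":0,"tz":0,"twist":0},{"tx":0,"ty":0,"tz":0,"twist":0},{"tx":0,"ty":0,"tz":0,"twist":0},{"tx":0,"ty":0,"tz":0,"twist":0},{"tx":0,"ty":0,"tz":0,"twist":0}], "claw": 0}}

```text
t: 7.32
tool_pos: [0.6249, 0.1069, 0.0219]
orientation: [-3.14, 0.086, 0.0]
force: [1.3, 0.2, -0.9]
width: 0.0855
grasp_force: 0.0
```

Call:
{"name": "apply_moves", "arguments": {"motion": [{"tx":0,"ty":0,"tz":-0.1,"twist":0},{"tx":0,"ty":0,"tz":-0.25,"twist":0},{"tx":0,"ty":0,"tz":-0.4,"twist":0},{"tx":0,"ty":0,"tz":-0.5,"twist":0},{"tx":0,"ty":0,"tz":-0.5,"twist":0}]}}

```text
t: 7.95
tool_pos: [0.6263, 0.107, 0.1747]
orientation: [-3.139, 0.086, -0.007]
force: [1.4, -0.2, -0.8]
width: 0.0854
grasp_force: 0.0
```

```bash
python3 - <<'E'
from h import *
d=snap('wrist','w2');t=snap('top','top2');st();go(.467,-.0725,.170,8.3)
E
```

```text
t 8.05 tcp [0.6247 0.107  0.1715] R [[0.999, -0.055, -0.0], [-0.055, -0.999, 0.0], [-0.0, -0.0, -1.0]] F [ 0.2 -0.2 -0.3] w 0.0857 g 0.0 q [-0.59  0.41  0.46  1.54 -0.19  1.24 -1.73]
yaw0 -3.1 tx -0.492 ty 0.626 tz 0.005 tw -0.0318
```

View pics/w2.png

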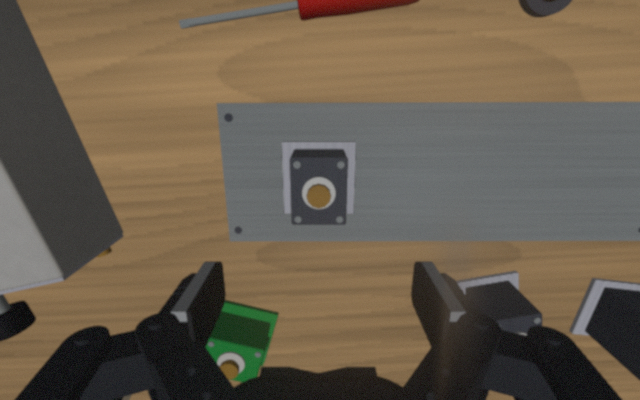

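The wrist view shows head a standing with its flange wholly on the plate, stud at (319,195), and the plate edges at rows 103 and 240 well clear of it. Next is head b.

Call:
{"name": "apply_moves", "arguments": {"motion": [{"tx":-0.49,"ty":0.626,"tz":0,"twist":-0.032},{"tx":-0.49,"ty":0.626,"tz":0,"twist":-0.032},{"tx":-0.49,"ty":0.626,"tz":0,"twist":-0.032},{"tx":-0.49,"ty":0.626,"tz":0,"twist":-0.032},{"tx":-0.49,"ty":0.626,"tz":0,"twist":-0.032},{"tx":-0.49,"ty":0.626,"tz":0,"twist":-0.032}]}}

```text
t: 8.8
tool_pos: [0.4677, -0.072, 0.1713]
orientation: [-3.133, -0.23, 0.001]
force: [0.1, 1.8, -0.7]
width: 0.0855
grasp_force: 0.0
```

```bash
cat >> h.py <<'E'
def studs(d,zs):
    h=cv2.cvtColor(d['image'],cv2.COLOR_RGB2HSV)
    m=((h[...,0]>8)&(h[...,0]<22)&(h[...,1]>170)&(h[...,2]>80)).astype(np.uint8)
    n,l,s,c=cv2.connectedComponentsWithStats(m)
    for i in range(1,n):
        if s[i,4]>150: print('px',np.round(c[i],1),'A',s[i,4],[(z,np.round(onz(d,*c[i],z)[:2],4).tolist()) for z in zs])
E
python3 - <<'E'
from h import *
d=snap('wrist','w3');studs(d,[.076]);st();go(.467,-.0725,.024,8.3)
print('w2');studs(load('w2'),[.066])
E
```

```text
t 8.85 tcp [ 0.468  -0.0717  0.1713] R [[0.989, 0.147, -0.001], [0.147, -0.989, -0.0], [-0.001, -0.0, -1.0]] F [ 0.  -0.9  1.1] w 0.0851 g 0.0 q [-0.46  0.03  0.53  1.95 -0.01  1.17 -1.35]
yaw0 8.5 tx -0.004 ty 0.002 tz 0.491 tw 0.0004
w2
```

```bash
sed -i 's/>170)/>140)/' h.py; python3 - <<'E'
from h import *
for f,p in(('w2',(319,195)),('w3',None)):
    d=load(f)
    if p: print(cv2.cvtColor(d['image'],cv2.COLOR_RGB2HSV)[195,319])
    print(f); studs(d,[.066,.076])
E
```

```text
[ 19 148 119]
w2
px [318.2 196.1] A 260 [(0.066, [0.6264, 0.1072]), (0.076, [0.6295, 0.107])]
px [228.8 369.9] A 188 [(0.066, [0.4525, 0.2046]), (0.076, [0.4626, 0.2006])]
w3
px [320.8 199.5] A 373 [(0.066, [0.4658, -0.0744]), (0.076, [0.4692, -0.0738])]
px [502.6 249.5] A 423 [(0.066, [0.4442, -0.2329]), (0.076, [0.4484, -0.226])]
```

Call:
{"name": "apply_moves", "arguments": {"motion": [{"tx":0.003,"ty":0.006,"tz":0.2,"twist":0},{"tx":0.003,"ty":0.006,"tz":0.35,"twist":0},{"tx":0.003,"ty":0.006,"tz":0.45,"twist":0},{"tx":0.003,"ty":0.006,"tz":0.49,"twist":0},{"tx":0.003,"ty":0.006,"tz":0.49,"twist":0}]}}

```text
t: 9.48
tool_pos: [0.469, -0.0738, 0.0246]
orientation: [3.133, 0.231, -0.002]
force: [0.5, -1.0, 0.2]
width: 0.0853
grasp_force: 0.0
```

Call:
{"name": "apply_moves", "arguments": {"motion": [{"tx":0,"ty":0,"tz":0,"twist":0},{"tx":0,"ty":0,"tz":0,"twist":0},{"tx":0,"ty":0,"tz":0,"twist":0},{"tx":0,"ty":0,"tz":0,"twist":0},{"tx":0,"ty":0,"tz":0,"twist":0},{"tx":0,"ty":0,"tz":0,"twist":0},{"tx":0,"ty":0,"tz":0,"twist":0},{"tx":0,"ty":0,"tz":0,"twist":0}], "claw": 1}}

```text
t: 10.48
tool_pos: [0.4698, -0.074, 0.0259]
orientation: [-3.133, -0.23, -0.003]
force: [-1.4, 1.3, 8.5]
width: 0.048
grasp_force: 41.7
```

Call:
{"name": "apply_moves", "arguments": {"motion": [{"tx":0,"ty":0,"tz":-0.04,"twist":0},{"tx":0,"ty":0,"tz":-0.1,"twist":0},{"tx":0,"ty":0,"tz":-0.17,"twist":0},{"tx":0,"ty":0,"tz":-0.2,"twist":0},{"tx":0,"ty":0,"tz":-0.2,"twist":0}]}}

```text
t: 11.1
tool_pos: [0.4691, -0.0741, 0.0853]
orientation: [-3.133, -0.23, -0.002]
force: [-0.1, -0.2, -4.4]
width: 0.047
grasp_force: 43.1
```

```bash
python3 - <<'E'
from h import *
s,R=st(); P=PC+.0*PY
print(P);go(P[0]+.002,P[1],.030,-3.2)
E
```

```text
t 11.1 tcp [ 0.4691 -0.0741  0.0853] R [[0.989, 0.146, 0.001], [0.146, -0.989, 0.0], [0.001, -0.0, -1.0]] F [-0.1 -0.2 -4.4] w 0.047 g 43.10237109661102 q [-0.45  0.15  0.55  2.04 -0.1   0.97 -1.28]
[ 0.6178 -0.0176]
yaw0 8.4 tx 0.524 ty -0.113 tz 0.184 tw 0.0322
```

Call:
{"name": "apply_moves", "arguments": {"motion": [{"tx":0.06,"ty":-0.01,"tz":0,"twist":0.004},{"tx":0.18,"ty":-0.04,"tz":0,"twist":0.012},{"tx":0.32,"ty":-0.07,"tz":0,"twist":0.02},{"tx":0.44,"ty":-0.1,"tz":0,"twist":0.028},{"tx":0.51,"ty":-0.11,"tz":0,"twist":0.032},{"tx":0.524,"ty":-0.113,"tz":0,"twist":0.032},{"tx":0.524,"ty":-0.113,"tz":0.06,"twist":0.032},{"tx":0.524,"ty":-0.113,"tz":0.13,"twist":0.032},{"tx":0.524,"ty":-0.113,"tz":0.165,"twist":0.032},{"tx":0.524,"ty":-0.113,"tz":0.178,"twist":0.032},{"tx":0.524,"ty":-0.113,"tz":0.183,"twist":0.032},{"tx":0.524,"ty":-0.113,"tz":0.183,"twist":0.032}]}}

```text
t: 12.6
tool_pos: [0.6199, -0.0178, 0.0305]
orientation: [-3.14, 0.086, -0.001]
force: [-0.3, -0.0, -4.3]
width: 0.0477
grasp_force: 43.0
```

Call:
{"name": "apply_moves", "arguments": {"motion": [{"tx":0,"ty":0,"tz":0,"twist":0},{"tx":0,"ty":0,"tz":0,"twist":0},{"tx":0,"ty":0,"tz":0,"twist":0},{"tx":0,"ty":0,"tz":0,"twist":0},{"tx":0,"ty":0,"tz":0,"twist":0},{"tx":0,"ty":0,"tz":0,"twist":0}], "claw": 0}}

```text
t: 13.35
tool_pos: [0.6196, -0.0178, 0.03]
orientation: [-3.14, 0.086, -0.0]
force: [-0.1, 0.7, 1.0]
width: 0.0853
grasp_force: 0.0
```

Call:
{"name": "apply_moves", "arguments": {"motion": [{"tx":0,"ty":0,"tz":-0.1,"twist":0},{"tx":0,"ty":0,"tz":-0.25,"twist":0},{"tx":0,"ty":0,"tz":-0.4,"twist":0},{"tx":0,"ty":0,"tz":-0.5,"twist":0},{"tx":0,"ty":0,"tz":-0.5,"twist":0}]}}

```text
t: 13.98
tool_pos: [0.6209, -0.0179, 0.1827]
orientation: [-3.14, 0.086, -0.007]
force: [-0.2, -0.2, -0.9]
width: 0.0853
grasp_force: 0.0
```

```bash
python3 - <<'E'
from h import *
d=snap('wrist','w4');studs(d,[.066,.080,.09]);s=snap('scene','s4');st();go(.452,-.216,.18,-9)
E
```

```text
px [168.9 194.8] A 365 [(0.066, [0.6265, 0.1068]), (0.08, [0.6305, 0.0998]), (0.09, [0.6334, 0.0949])]
px [317.8 201. ] A 303 [(0.066, [0.6142, -0.0171]), (0.08, [0.6189, -0.0174]), (0.09, [0.6222, -0.0176])]
t 14.07 tcp [ 0.6194 -0.0177  0.1796] R [[0.999, -0.055, -0.0], [-0.055, -0.999, 0.0], [-0.0, -0.0, -1.0]] F [ 0.1 -0.8 -0.9] w 0.0853 g 0.0 q [-0.48  0.38  0.56  1.57 -0.21  1.25 -1.51]
yaw0 -3.1 tx -0.521 ty 0.691 tz -0.001 tw 0.0163
```

Heads a and b are now placed at (0.626, 0.107) and (0.619, -0.017). Next is head c.

Call:
{"name": "apply_moves", "arguments": {"motion": [{"tx":-0.521,"ty":0.691,"tz":0,"twist":0.016},{"tx":-0.521,"ty":0.691,"tz":0,"twist":0.016},{"tx":-0.521,"ty":0.691,"tz":0,"twist":0.016},{"tx":-0.521,"ty":0.691,"tz":0,"twist":0.016},{"tx":-0.521,"ty":0.691,"tz":0,"twist":0.016},{"tx":-0.521,"ty":0.691,"tz":0,"twist":0.016},{"tx":-0.521,"ty":0.691,"tz":0,"twist":0.016}]}}

```text
t: 14.95
tool_pos: [0.4529, -0.2147, 0.1795]
orientation: [-3.132, 0.24, 0.001]
force: [-0.5, -0.7, 0.7]
width: 0.0855
grasp_force: 0.0
```

```bash
python3 - <<'E'
from h import *
d=snap('wrist','w5');studs(d,[.09]);st()
E
```

```text
px [320.4 201.1] A 397 [(0.09, [0.4545, -0.2166])]
t 15.0 tcp [ 0.453  -0.2148  0.1795] R [[0.988, -0.152, -0.001], [-0.152, -0.988, -0.0], [-0.001, 0.0, -1.0]] F [-1.1  0.8  0.2] w 0.0854 g 0.0 q [-0.32  0.1   0.72  1.88 -0.07  1.19 -1.3 ]
```

View pics/w5.png

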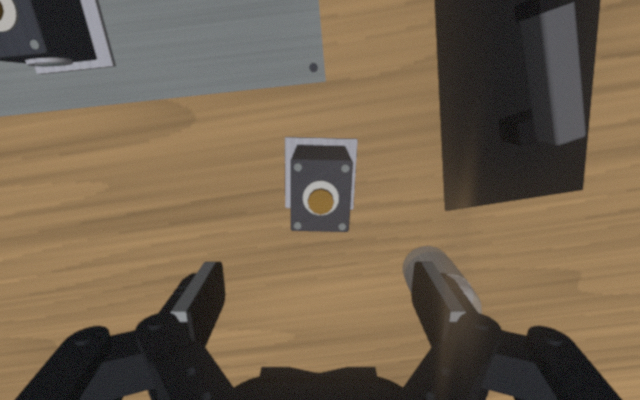

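Head c's stud is at (320,201), aligned, and the bottle at (430,270) is outside the fingers' reach. Going down.

Call:
{"name": "apply_moves", "arguments": {"motion": [{"tx":0.006,"ty":0.005,"tz":0.2,"twist":0},{"tx":0.006,"ty":0.005,"tz":0.35,"twist":0},{"tx":0.006,"ty":0.005,"tz":0.44,"twist":0},{"tx":0.006,"ty":0.005,"tz":0.472,"twist":0},{"tx":0.006,"ty":0.005,"tz":0.472,"twist":0}]}}

```text
t: 15.62
tool_pos: [0.454, -0.2176, 0.0384]
orientation: [3.132, -0.242, -0.001]
force: [-0.2, -0.8, 0.7]
width: 0.0857
grasp_force: 0.0
```

Call:
{"name": "apply_moves", "arguments": {"motion": [{"tx":0,"ty":0,"tz":0,"twist":0},{"tx":0,"ty":0,"tz":0,"twist":0},{"tx":0,"ty":0,"tz":0,"twist":0},{"tx":0,"ty":0,"tz":0,"twist":0},{"tx":0,"ty":0,"tz":0,"twist":0},{"tx":0,"ty":0,"tz":0,"twist":0},{"tx":0,"ty":0,"tz":0,"twist":0},{"tx":0,"ty":0,"tz":0,"twist":0}], "claw": 1}}

```text
t: 16.62
tool_pos: [0.4545, -0.2179, 0.0394]
orientation: [-3.132, 0.243, -0.003]
force: [-1.6, 1.9, 6.8]
width: 0.0478
grasp_force: 40.0
```

Call:
{"name": "apply_moves", "arguments": {"motion": [{"tx":0,"ty":0,"tz":-0.04,"twist":0},{"tx":0,"ty":0,"tz":-0.1,"twist":0},{"tx":0,"ty":0,"tz":-0.17,"twist":0},{"tx":0,"ty":0,"tz":-0.2,"twist":0},{"tx":0,"ty":0,"tz":-0.2,"twist":0}]}}

```text
t: 17.25
tool_pos: [0.4541, -0.2179, 0.0991]
orientation: [-3.132, 0.243, -0.003]
force: [-0.3, 0.4, -5.4]
width: 0.0477
grasp_force: 42.7
```

```bash
python3 - <<'E'
from h import *
s,R=st(); P=PC-.125*PY
print(P);go(P[0]+.002,P[1],.044,-3.2)
E
```

```text
t 17.25 tcp [ 0.4541 -0.2179  0.0991] R [[0.988, -0.154, 0.002], [-0.154, -0.988, 0.0], [0.002, -0.0, -1.0]] F [-0.3  0.4 -5.4] w 0.0477 g 42.71759390830994 q [-0.29  0.22  0.72  1.97 -0.17  1.02 -1.22]
[ 0.6106125 -0.1423875]
yaw0 -8.9 tx 0.483 ty -0.330 tz 0.184 tw -0.0158
```

Call:
{"name": "apply_moves", "arguments": {"motion": [{"tx":0.06,"ty":-0.04,"tz":0,"twist":-0.002},{"tx":0.18,"ty":-0.12,"tz":0,"twist":-0.006},{"tx":0.32,"ty":-0.22,"tz":0,"twist":-0.01},{"tx":0.42,"ty":-0.29,"tz":0,"twist":-0.014},{"tx":0.475,"ty":-0.325,"tz":0,"twist":-0.016},{"tx":0.483,"ty":-0.33,"tz":0,"twist":-0.016},{"tx":0.483,"ty":-0.33,"tz":0.06,"twist":-0.016},{"tx":0.483,"ty":-0.33,"tz":0.13,"twist":-0.016},{"tx":0.483,"ty":-0.33,"tz":0.165,"twist":-0.016},{"tx":0.483,"ty":-0.33,"tz":0.178,"twist":-0.016},{"tx":0.483,"ty":-0.33,"tz":0.183,"twist":-0.016},{"tx":0.483,"ty":-0.33,"tz":0.183,"twist":-0.016}]}}

```text
t: 18.75
tool_pos: [0.6125, -0.1427, 0.044]
orientation: [-3.14, 0.086, -0.001]
force: [-0.1, 0.8, -4.5]
width: 0.0474
grasp_force: 42.7
```

Call:
{"name": "apply_moves", "arguments": {"motion": [{"tx":0,"ty":0,"tz":0,"twist":0},{"tx":0,"ty":0,"tz":0,"twist":0},{"tx":0,"ty":0,"tz":0,"twist":0},{"tx":0,"ty":0,"tz":0,"twist":0},{"tx":0,"ty":0,"tz":0,"twist":0},{"tx":0,"ty":0,"tz":0,"twist":0}], "claw": 0}}

```text
t: 19.5
tool_pos: [0.6121, -0.1426, 0.0435]
orientation: [-3.14, 0.086, 0.0]
force: [1.1, 0.4, -0.5]
width: 0.0853
grasp_force: 0.0
```

Call:
{"name": "apply_moves", "arguments": {"motion": [{"tx":0,"ty":0,"tz":-0.1,"twist":0},{"tx":0,"ty":0,"tz":-0.25,"twist":0},{"tx":0,"ty":0,"tz":-0.4,"twist":0},{"tx":0,"ty":0,"tz":-0.46,"twist":0},{"tx":0,"ty":0,"tz":-0.46,"twist":0}]}}

```text
t: 20.12
tool_pos: [0.6126, -0.1426, 0.1822]
orientation: [-3.14, 0.086, -0.003]
force: [0.8, -0.1, -0.5]
width: 0.0853
grasp_force: 0.0
```

```bash
python3 - <<'E'
from h import *
np.set_printoptions(suppress=True,precision=4)
d=snap('wrist','w6');studs(d,[.066,.080,.094]);st()
# knob: dark blob in both original views
T=load('top0');S=load('scene0')
def dark(d,box,th):
    x0,y0,x1,y1=box;h=cv2.cvtColor(d['image'][y0:y1,x0:x1],cv2.COLOR_RGB2HSV)
    m=(h[...,2]<th).astype(np.uint8);n,l,s,c=cv2.connectedComponentsWithStats(m);i=1+np.argmax(s[1:,4]);return c[i]+[x0,y0],s[i].tolist()
a=dark(T,(192,207,210,219),75);b=dark(S,(432,140,450,157),75);print(a,b)
print(tri((T,*a[0]),(S,*b[0])), onz(T,*a[0],.065))
E
```

```text
px [ 17.7 193. ] A 389 [(0.066, [0.6265, 0.1071]), (0.08, [0.6301, 0.0934]), (0.094, [0.6337, 0.0797])]
px [160.3 199. ] A 413 [(0.066, [0.6148, -0.0104]), (0.08, [0.619, -0.0178]), (0.094, [0.6233, -0.0251])]
px [317.6 205. ] A 370 [(0.066, [0.6022, -0.1415]), (0.08, [0.6071, -0.1418]), (0.094, [0.612, -0.1421])]
t 20.18 tcp [ 0.6119 -0.1423  0.1806] R [[0.999, -0.055, -0.001], [-0.055, -0.999, 0.0], [-0.001, -0.0, -1.0]] F [-0.  -0.7 -0.4] w 0.0856 g 0.0 q [-0.33  0.42  0.64  1.55 -0.26  1.26 -1.28]
(array([199.6824, 213.5765]), [2, 3, 12, 9, 85]) (array([440.3143, 149.2286]), [3, 3, 12, 13, 105])
(array([0.5195, 0.4028, 0.0643]), [np.float64(0.0006201802413312847), np.float64(0.0006201802413311281)]) [0.5191 0.402  0.065 ]
```

All three heads are on the plate: a (0.627, 0.107), b (0.619, -0.018), c (0.612, -0.142). The knob triangulates to z = 0.064, which fits the stated 0.065. Moving to it.

```bash
python3 - <<'E'
from h import *
go(.565,.13,.19,3.5); go(.5193,.4025,.17,10.2,(.565,.13,.19,3.5))
E
```

```text
yaw0 -3.1 tx -0.206 ty -0.898 tz -0.031 tw -0.0184
yaw0 3.5 tx -0.097 ty -0.916 tz 0.067 tw -0.0186
```

Call:
{"name": "apply_moves", "arguments": {"motion": [{"tx":-0.206,"ty":-0.898,"tz":-0.03,"twist":-0.0184},{"tx":-0.206,"ty":-0.898,"tz":-0.03,"twist":-0.0184},{"tx":-0.206,"ty":-0.898,"tz":-0.03,"twist":-0.0184},{"tx":-0.206,"ty":-0.898,"tz":-0.03,"twist":-0.0184},{"tx":-0.206,"ty":-0.898,"tz":-0.03,"twist":-0.0184},{"tx":-0.206,"ty":-0.898,"tz":-0.03,"twist":-0.0184}]}}

```text
t: 20.92
tool_pos: [0.5636, 0.1327, 0.1884]
orientation: [3.14, 0.103, -0.005]
force: [0.3, -0.8, 0.5]
width: 0.0853
grasp_force: 0.0
```

Call:
{"name": "apply_moves", "arguments": {"motion": [{"tx":-0.097,"ty":-0.916,"tz":0.067,"twist":-0.0186},{"tx":-0.097,"ty":-0.916,"tz":0.067,"twist":-0.0186},{"tx":-0.097,"ty":-0.916,"tz":0.067,"twist":-0.0186},{"tx":-0.097,"ty":-0.916,"tz":0.067,"twist":-0.0186},{"tx":-0.097,"ty":-0.916,"tz":0.067,"twist":-0.0186},{"tx":-0.097,"ty":-0.916,"tz":0.067,"twist":-0.0186},{"tx":-0.097,"ty":-0.916,"tz":0.067,"twist":-0.0186}]}}

```text
t: 21.8
tool_pos: [0.5207, 0.3996, 0.1699]
orientation: [3.128, 0.274, -0.0]
force: [-0.4, 0.7, 0.2]
width: 0.0855
grasp_force: 0.0
```

```bash
python3 - <<'E'
from h import *
d=snap('wrist','w7');st();go(.5193,.4025,.047,10.2); print(proj(d,[.5193,.4025,.082]))
snap('scene','s7');t=snap('top','top7')
E
```

```text
t 21.85 tcp [0.5208 0.3996 0.1702] R [[0.985, 0.173, 0.0], [0.173, -0.985, -0.001], [0.0, 0.001, -1.0]] F [-0.4  0.2 -0.1] w 0.0856 g 0.0 q [-1.    0.45  0.38  1.47 -0.17  1.26 -2.  ]
yaw0 10.0 tx -0.003 ty -0.010 tz 0.411 tw -0.0006
(np.float64(313.8713888514178), np.float64(205.30768481996165))
```

View pics/w7.png

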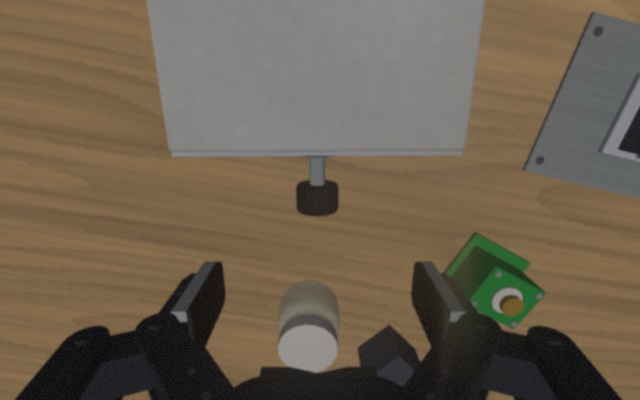

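The wrist view shows the knob at (318,197), its stem, and the supply's edge level at row 153, so the yaw is right. I check its distance from the panel edge.

```bash
python3 - <<'E'
from h import *
d=load('w7')
e=onz(d,317,153,.095);print(e, e[:2]-.041*np.array([.984,.177]))
for v in(183,213): print(v,onz(d,318,v,.082)[:2],onz(d,318,v,.065)[:2])
h=d['image'].max(2)[150:220,312:326].mean(1);print(h.astype(int))
E
```

```text
[0.5610002  0.40738726 0.095     ] [0.5206562  0.40013026]
183 [0.53693537 0.40245336] [0.53225879 0.40160254]
213 [0.5137553  0.39837978] [0.50737709 0.39722992]
[123 121 129 135 131 113  90  88  98 102 101 102 101 101 102 102 102 102
 102 102 103 102 102 102 102 102 102 102 102 100  98  97  97  96  91  73
  52  42  41  41  42  44  45  44  44  45  44  43  43  43  44  45  44  44
  44  44  44  44  44  44  44  43  44  44  47  64  96 115 119 123]
```

Call:
{"name": "apply_moves", "arguments": {"motion": [{"tx":0,"ty":-0.002,"tz":0.15,"twist":0},{"tx":0,"ty":-0.002,"tz":0.28,"twist":0},{"tx":0,"ty":-0.002,"tz":0.37,"twist":0},{"tx":0,"ty":-0.002,"tz":0.41,"twist":0},{"tx":0,"ty":-0.002,"tz":0.41,"twist":0}]}}

```text
t: 22.58
tool_pos: [0.5196, 0.4023, 0.0474]
orientation: [3.129, 0.278, -0.0]
force: [0.3, -0.8, -0.6]
width: 0.0851
grasp_force: 0.0
```

Call:
{"name": "apply_moves", "arguments": {"motion": [{"tx":0,"ty":0,"tz":0,"twist":0},{"tx":0,"ty":0,"tz":0,"twist":0},{"tx":0,"ty":0,"tz":0,"twist":0},{"tx":0,"ty":0,"tz":0,"twist":0},{"tx":0,"ty":0,"tz":0,"twist":0},{"tx":0,"ty":0,"tz":0,"twist":0},{"tx":0,"ty":0,"tz":0,"twist":0},{"tx":0,"ty":0,"tz":0,"twist":0}], "claw": 1}}

```text
t: 23.58
tool_pos: [0.5203, 0.4004, 0.0486]
orientation: [3.127, 0.276, 0.0]
force: [-2.0, -9.7, 10.8]
width: 0.0329
grasp_force: 39.3
```

Call:
{"name": "apply_moves", "arguments": {"motion": [{"tx":-0.015,"ty":0,"tz":0,"twist":0},{"tx":-0.03,"ty":0,"tz":0,"twist":0},{"tx":-0.045,"ty":0,"tz":0,"twist":0},{"tx":-0.06,"ty":0,"tz":0,"twist":0},{"tx":-0.073,"ty":0,"tz":0,"twist":0},{"tx":-0.077,"ty":0,"tz":0,"twist":0},{"tx":-0.077,"ty":0,"tz":0,"twist":0}]}}

```text
t: 24.45
tool_pos: [0.4986, 0.3965, 0.0486]
orientation: [3.127, 0.276, 0.004]
force: [1.0, -7.3, 7.4]
width: 0.0326
grasp_force: 39.6
```

Call:
{"name": "apply_moves", "arguments": {"motion": [{"tx":-0.077,"ty":0,"tz":0,"twist":0},{"tx":0,"ty":0,"tz":0,"twist":0},{"tx":0,"ty":0,"tz":0,"twist":0},{"tx":0,"ty":0,"tz":0,"twist":0},{"tx":0,"ty":0,"tz":0,"twist":0},{"tx":0,"ty":0,"tz":0,"twist":0}], "claw": 0}}

```text
t: 25.2
tool_pos: [0.4963, 0.3989, 0.0474]
orientation: [-3.129, -0.279, 0.0]
force: [0.7, 0.3, -1.2]
width: 0.0852
grasp_force: 0.0
```

Call:
{"name": "apply_moves", "arguments": {"motion": [{"tx":0,"ty":0,"tz":-0.15,"twist":0},{"tx":0,"ty":0,"tz":-0.32,"twist":0},{"tx":0,"ty":0,"tz":-0.46,"twist":0},{"tx":0,"ty":0,"tz":-0.5,"twist":0},{"tx":0,"ty":0,"tz":-0.5,"twist":0}]}}

```text
t: 25.82
tool_pos: [0.4966, 0.399, 0.1976]
orientation: [-3.128, -0.279, -0.001]
force: [-0.4, -0.7, -0.3]
width: 0.0852
grasp_force: 0.0
```

```bash
python3 - <<'E'
from h import *
np.set_printoptions(suppress=True,precision=4)
d=snap('wrist','w8');st()
h=d['image'].max(2)
ys,xs=np.where(h[100:300,290:350]<60);print(ys.min()+100,ys.max()+100,xs.mean()+290, np.histogram(ys,10))
p=d['image'].max(2)[90:260,314:322].mean(1);print(p[::2].astype(int))
# probe from top0 & scene0
T=load('top0');S=load('scene0')
def grey(d,box):
    x0,y0,x1,y1=box;h=cv2.cvtColor(d['image'][y0:y1,x0:x1],cv2.COLOR_RGB2HSV)
    m=((h[...,2]>70)&(h[...,1]<60)).astype(np.uint8);cs,_=cv2.findContours(m,0,1)
    return [(np.add(cv2.minAreaRect(c)[0],[x0,y0]),cv2.boxPoints(cv2.minAreaRect(c))+[x0,y0],cv2.contourArea(c)) for c in cs if len(c)>3]
A=grey(T,(455,180,485,240));B=grey(S,(150,220,195,285))
for q in A+B: print(q[0],q[2],q[1].tolist())
E
```

```text
t 25.88 tcp [0.4962 0.3987 0.1964] R [[0.984, 0.177, -0.001], [0.177, -0.984, -0.001], [-0.001, 0.0, -1.0]] F [ 1.9 -1.2 -0.7] w 0.0853 g 0.0 q [-1.04  0.39  0.38  1.49 -0.15  1.29 -2.03]
171 201 321.68562564632884 (array([ 39,  90, 111, 110, 108, 109, 108, 108, 105,  79]), array([ 71.,  74.,  77.,  80.,  83.,  86.,  89.,  92.,  95.,  98., 101.]))
[136 137 136 137 136 137 137 138 138 138 130 123 138 114  75 104 107 106
 106 105 106 105 107 107 107 107 108 107 108 108 109 107 107 107 107 108
 108 107 107 105  99  93  71  40  40  45  43  42  43  43  44  44  45  46
  44  47 104 129 129 130 127 128 129 128 126 126 122 125 126 126 126 126
 126 132 132 127 125 123 126 128 110 104 105  99  99]
[470.9032 214.4151] 204.0 [[463.94164657592773, 199.2228126525879], [471.14854431152344, 197.70557022094727], [477.8647232055664, 229.60742568969727], [470.6578254699707, 231.1246681213379]]
[464.5962 189.4808] 15.5 [[462.4230766296387, 185.11538553237915], [464.9230766296387, 184.61538553237915], [466.769229888916, 193.84615516662598], [464.269229888916, 194.34615516662598]]
[180.2941 265.3235] 22.5 [[176.26470565795898, 261.4411735534668], [178.76470565795898, 259.9411735534668], [184.32352828979492, 269.2058753967285], [181.82352828979492, 270.7058753967285]]
[168.7 248.1] 0.0 [[168.0, 249.00000381469727], [169.0, 247.00000381469727], [169.4000015258789, 247.20000457763672], [168.4000015258789, 249.20000457763672]]
[171.  247.5] 8.0 [[164.8000020980835, 242.60000228881836], [170.8000030517578, 239.60000228881836], [177.20000076293945, 252.4000015258789], [171.20000076293945, 255.4000015258789]]
[158. 231.] 1.5 [[157.0, 229.0], [159.0, 229.0], [159.0, 233.0], [157.0, 233.0]]
[162.  227.5] 1.5 [[161.0, 227.0], [163.0, 227.0], [163.0, 228.0], [161.0, 228.0]]
```

The measured pull was 22 mm, and the wrist view shows the stem about twice as long as before, so the knob is at the on detent. Next, the probe.

```bash
python3 - <<'E'
from h import *
np.set_printoptions(suppress=True,precision=4)
T=load('top0');S=load('scene0')
print('rear top',tri((T,474.3,230.6),(S,159.6,228.3)))
c=[[463.94,199.22],[471.15,197.7],[477.86,229.6],[470.66,231.12]]
P=np.array([onz(T,u+.0,v+.0,.064)[:2] for u,v in c]);print(P,P.mean(0),np.degrees(np.arctan2(*((P[0]+P[1]-P[2]-P[3])[::-1]))))
C=P.mean(0);print('len',np.linalg.norm((P[0]+P[1]-P[2]-P[3])/2))
go(.53,.13,.21,11); go(.50,-.14,.21,11,(.53,.13,.21,11)); go(*C,.17,11,(.50,-.14,.21,11))
E
```

```text
rear top (array([ 0.4615, -0.4177,  0.0565]), [np.float64(0.000951192500018468), np.float64(0.0009511925000183507)])
[[ 0.5554 -0.3882]
 [ 0.5598 -0.41  ]
 [ 0.4641 -0.4272]
 [ 0.4597 -0.4055]] [ 0.5098 -0.4077] 10.22775954783295
len 0.09727475977480345
yaw0 10.2 tx -0.047 ty 0.901 tz -0.045 tw -0.0022
yaw0 11.0 tx -0.270 ty 0.864 tz -0.000 tw 0.0000
yaw0 11.0 tx -0.138 ty 0.882 tz 0.133 tw 0.0000
```

Call:
{"name": "apply_moves", "arguments": {"motion": [{"tx":-0.047,"ty":0.9,"tz":-0.045,"twist":0},{"tx":-0.047,"ty":0.9,"tz":-0.045,"twist":0},{"tx":-0.047,"ty":0.9,"tz":-0.045,"twist":0},{"tx":-0.047,"ty":0.9,"tz":-0.045,"twist":0},{"tx":-0.047,"ty":0.9,"tz":-0.045,"twist":0}]}}

```text
t: 26.5
tool_pos: [0.5302, 0.1259, 0.2097]
orientation: [3.129, 0.27, -0.003]
force: [0.8, 0.4, -0.2]
width: 0.0856
grasp_force: 0.0
```

Call:
{"name": "apply_moves", "arguments": {"motion": [{"tx":-0.27,"ty":0.864,"tz":0,"twist":0},{"tx":-0.27,"ty":0.864,"tz":0,"twist":0},{"tx":-0.27,"ty":0.864,"tz":0,"twist":0},{"tx":-0.27,"ty":0.864,"tz":0,"twist":0},{"tx":-0.27,"ty":0.864,"tz":0,"twist":0}]}}

```text
t: 27.12
tool_pos: [0.4951, -0.1421, 0.2099]
orientation: [3.129, 0.272, -0.003]
force: [-0.3, 0.4, -0.2]
width: 0.0855
grasp_force: 0.0
```

```bash
python3 - <<'E'
from h import *
st();go(.510,-.408,.18,10.5)
snap('top','top9');snap('wrist','w9')
E
```

```text
t 27.12 tcp [ 0.4951 -0.1421  0.2099] R [[0.985, 0.173, -0.002], [0.173, -0.985, -0.001], [-0.002, 0.0, -1.0]] F [-0.3  0.4 -0.2] w 0.0855 g 0.0 q [-0.49  0.11  0.74  1.81 -0.07  1.25 -1.13]
yaw0 9.9 tx -0.104 ty 0.881 tz 0.100 tw -0.0015
```

Call:
{"name": "apply_moves", "arguments": {"motion": [{"tx":-0.1,"ty":0.88,"tz":0.1,"twist":-0.001},{"tx":-0.1,"ty":0.88,"tz":0.1,"twist":-0.001},{"tx":-0.1,"ty":0.88,"tz":0.1,"twist":-0.001},{"tx":-0.1,"ty":0.88,"tz":0.1,"twist":-0.001},{"tx":-0.1,"ty":0.88,"tz":0.1,"twist":-0.001},{"tx":-0.1,"ty":0.88,"tz":0.1,"twist":-0.001}]}}

```text
t: 27.98
tool_pos: [0.5136, -0.4036, 0.1788]
orientation: [-3.127, -0.287, 0.004]
force: [0.5, 1.2, -0.1]
width: 0.0853
grasp_force: 0.0
```

```bash
python3 - <<'E'
from h import *
d=snap('wrist','w10');st();print(proj(d,[.51,-.408,.064]))
E
```

```text
t 28.02 tcp [ 0.5143 -0.4024  0.1794] R [[0.983, 0.184, -0.002], [0.184, -0.983, 0.002], [-0.001, -0.002, -1.0]] F [ 0.2  0.3 -0.1] w 0.0856 g 0.0 q [ 0.03  0.52  0.8   1.48 -0.38  1.3  -0.52]
(np.float64(322.7080380188), np.float64(198.08299652323757))
```

View pics/w10.png

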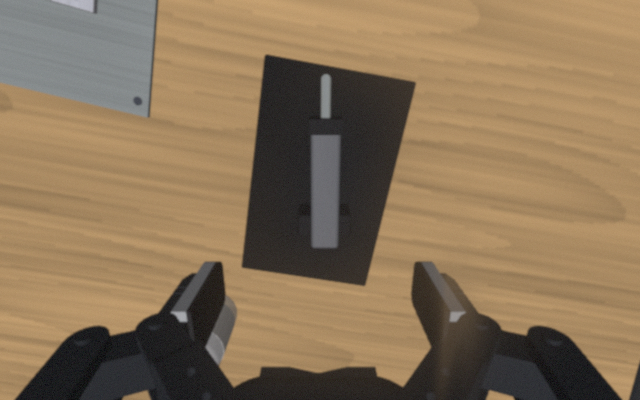

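```bash
python3 - <<'E'
from h import *
d=load('w10')
for n,p,z in(('rear',(324.5,247),.064),('greyfront',(325.5,135),.064),('nosefront',(325.5,118),.064),('rod end',(326,74),.05)): print(n,np.round(onz(d,*p,z)[:2],4))
print(onz(load('top0'),441,276,.06))
r=onz(d,324.5,247,.064);f=onz(d,325.5,135,.064);print(np.linalg.norm(f-r),np.degrees(np.arctan2(f[1]-r[1],f[0]-r[0])))
go(.5115,-.4085,.046,10.5)
E
```

```text
rear [ 0.4659 -0.4179]
greyfront [ 0.5614 -0.4005]
nosefront [ 0.5741 -0.398 ]
rod end [ 0.6059 -0.3926]
[ 0.32739321 -0.31424305  0.06      ]
0.09706316295878863 10.361082857599133
yaw0 10.6 tx -0.013 ty 0.018 tz 0.445 tw 0.0003
```

The wrist view shows the probe's grey handle at rows 135–247, column 325, with the black nose from row 118 and the rod end at row 74. The grey part (97 mm) plus nose (13 mm) gives 110 mm, so the handle centre is about (0.5185, -0.408). Gripping it there.

Call:
{"name": "apply_moves", "arguments": {"motion": [{"tx":0.01,"ty":0.02,"tz":0.15,"twist":0},{"tx":0.01,"ty":0.02,"tz":0.3,"twist":0},{"tx":0.01,"ty":0.02,"tz":0.42,"twist":0},{"tx":0.01,"ty":0.02,"tz":0.475,"twist":0},{"tx":0.01,"ty":0.02,"tz":0.488,"twist":0},{"tx":0.01,"ty":0.02,"tz":0.488,"twist":0}]}}

```text
t: 28.78
tool_pos: [0.5185, -0.4093, 0.0357]
orientation: [3.127, 0.289, 0.002]
force: [-0.3, 0.7, 0.2]
width: 0.0856
grasp_force: 0.0
```

Call:
{"name": "apply_moves", "arguments": {"motion": [{"tx":0,"ty":0,"tz":0,"twist":0},{"tx":0,"ty":0,"tz":0,"twist":0},{"tx":0,"ty":0,"tz":0,"twist":0},{"tx":0,"ty":0,"tz":0,"twist":0},{"tx":0,"ty":0,"tz":0,"twist":0},{"tx":0,"ty":0,"tz":0,"twist":0},{"tx":0,"ty":0,"tz":0,"twist":0},{"tx":0,"ty":0,"tz":0,"twist":0},{"tx":0,"ty":0,"tz":0,"twist":0},{"tx":0,"ty":0,"tz":0,"twist":0}], "claw": 1, "squeeze": 50}}

```text
t: 30.02
tool_pos: [0.5179, -0.4095, 0.0348]
orientation: [3.128, 0.289, 0.001]
force: [-0.5, 0.7, 4.6]
width: 0.0235
grasp_force: 50.2
```

```bash
python3 - <<'E'
from h import *
st()
E
```

```text
t 30.02 tcp [ 0.5179 -0.4095  0.0348] R [[0.983, 0.183, 0.0], [0.183, -0.983, -0.0], [0.0, 0.0, -1.0]] F [-0.5  0.7  4.6] w 0.0235 g 50.23712754249573 q [ 0.09  0.68  0.72  1.59 -0.49  1.06 -0.45]
```

Call:
{"name": "apply_moves", "arguments": {"motion": [{"tx":0,"ty":0,"tz":-0.04,"twist":0},{"tx":0,"ty":0,"tz":-0.12,"twist":0},{"tx":0,"ty":0,"tz":-0.25,"twist":0},{"tx":0,"ty":0,"tz":-0.38,"twist":0},{"tx":0,"ty":0,"tz":-0.45,"twist":0},{"tx":0,"ty":0,"tz":-0.45,"twist":0}]}}

```text
t: 30.78
tool_pos: [0.5182, -0.4097, 0.1705]
orientation: [3.127, 0.289, 0.003]
force: [-0.4, 0.2, -1.8]
width: 0.0234
grasp_force: 49.5
```

```bash
python3 - <<'E'
from h import *
snap('wrist','w11');snap('top','top11');st();go(.5,-.14,.17,-3)
E
```

```text
t 30.88 tcp [ 0.5174 -0.4087  0.1679] R [[0.983, 0.183, -0.001], [0.183, -0.983, 0.001], [-0.001, -0.002, -1.0]] F [-0.5  0.1 -1.2] w 0.0235 g 49.476739168167114 q [ 0.04  0.55  0.8   1.48 -0.4   1.29 -0.51]
yaw0 10.6 tx 0.107 ty -0.891 tz -0.007 tw 0.0376
```

View pics/w11.png

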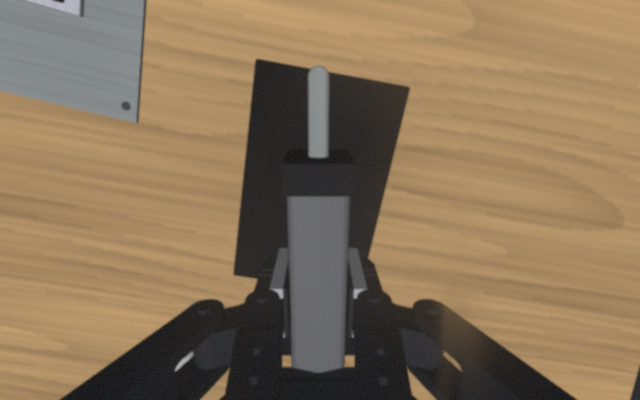

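The probe hangs level in the grip, with its rod end at (318,66) and the handle centred at column 318. I compute the tip offset and the stud targets.

```bash
python3 - <<'E'
from h import *
d=load('w11');s=env.sense();R=Ro.from_rotvec(s['orientation']).as_matrix();p=np.array(s['tool_pos'])
for dz in(.010,.0152,.019): print(dz,(R.T@(onz(d,318,66.5,p[2]+dz)-p)).round(4))
print((R.T@(onz(d,318,156,p[2]+.0152)-p)).round(4))
# heads now
studs(load('w6'),[.066,.08,.094])
t=snap('top','top12')
a=load('top7');T=t
h=cv2.cvtColor(T['image'],cv2.COLOR_RGB2HSV)
m=((h[...,0]>8)&(h[...,0]<24)&(h[...,1]>120)&(h[...,2]>70)).astype(np.uint8)
for q,z in(((.6265,.107),.066),((.619,-.0178),.08),((.612,-.142),.094)):
    u,v=map(int,proj(T,[*q,z]));mm=m[v-5:v+6,u-5:u+6];M=cv2.moments(mm,True)
    print(M['m00'],onz(T,u-5+M['m10']/max(M['m00'],1),v-5+M['m01']/max(M['m00'],1),z).round(4))
E
```

```text
0.01 [ 0.0904  0.001  -0.0101]
0.0152 [ 0.09    0.001  -0.0153]
0.019 [ 0.0898  0.001  -0.0191]
[ 0.0564  0.001  -0.0153]
px [ 17.7 193. ] A 389 [(0.066, [0.6265, 0.1071]), (0.08, [0.6301, 0.0934]), (0.094, [0.6337, 0.0797])]
px [160.3 199. ] A 413 [(0.066, [0.6148, -0.0104]), (0.08, [0.619, -0.0178]), (0.094, [0.6233, -0.0251])]
px [317.6 205. ] A 370 [(0.066, [0.6022, -0.1415]), (0.08, [0.6071, -0.1418]), (0.094, [0.612, -0.1421])]
24.0 [0.6232 0.1074 0.066 ]
24.0 [ 0.6156 -0.0167  0.08  ]
0.0 [ 0.6298 -0.1251  0.094 ]
```

```bash
python3 - <<'E'
from h import *
T=load('top12')
cv2.imwrite('pics/c12.png',cv2.resize(T['image'][140:260,250:510],None,fx=3,fy=3,interpolation=3)[:,:,::-1])
E
```

```text
(no output)
```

View pics/c12.png

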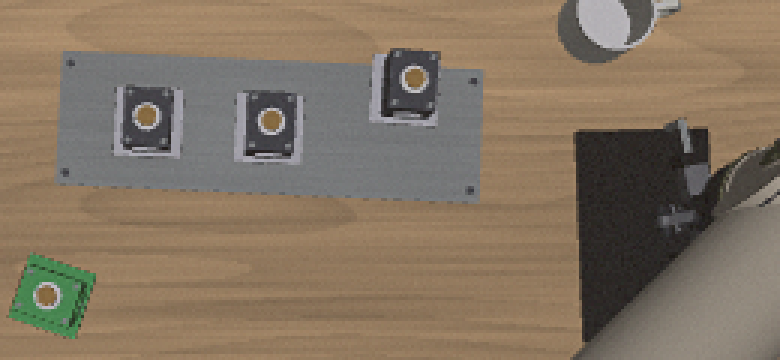

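The view shows head c has been knocked: it now stands at about crop (405,88), overhanging the plate's far edge at row 65. It must be put back with the supply off, so I stand the probe back, switch off, re-place c and switch on again.

Call:
{"name": "apply_moves", "arguments": {"motion": [{"tx":0,"ty":0,"tz":0.1,"twist":0},{"tx":0,"ty":0,"tz":0.24,"twist":0},{"tx":0,"ty":0,"tz":0.36,"twist":0},{"tx":0,"ty":0,"tz":0.42,"twist":0},{"tx":0,"ty":0,"tz":0.44,"twist":0},{"tx":0,"ty":0,"tz":0.447,"twist":0},{"tx":0,"ty":0,"tz":0.447,"twist":0}]}}

```text
t: 31.8
tool_pos: [0.5183, -0.4098, 0.0364]
orientation: [3.127, 0.289, 0.002]
force: [-0.1, 0.7, -1.3]
width: 0.0231
grasp_force: 49.4
```

Call:
{"name": "apply_moves", "arguments": {"motion": [{"tx":0,"ty":0,"tz":0,"twist":0},{"tx":0,"ty":0,"tz":0,"twist":0},{"tx":0,"ty":0,"tz":0,"twist":0},{"tx":0,"ty":0,"tz":0,"twist":0},{"tx":0,"ty":0,"tz":0,"twist":0},{"tx":0,"ty":0,"tz":0,"twist":0}], "claw": 0}}

```text
t: 32.55
tool_pos: [0.5177, -0.4093, 0.0354]
orientation: [-3.128, -0.289, -0.0]
force: [0.4, 0.3, -0.5]
width: 0.0855
grasp_force: 0.0
```

Call:
{"name": "apply_moves", "arguments": {"motion": [{"tx":0,"ty":0,"tz":-0.1,"twist":0},{"tx":0,"ty":0,"tz":-0.25,"twist":0},{"tx":0,"ty":0,"tz":-0.45,"twist":0},{"tx":0,"ty":0,"tz":-0.6,"twist":0},{"tx":0,"ty":0,"tz":-0.6,"twist":0}]}}

```text
t: 33.17
tool_pos: [0.5187, -0.4108, 0.2194]
orientation: [3.125, 0.288, 0.008]
force: [0.4, -0.5, -1.0]
width: 0.085
grasp_force: 0.0
```

```bash
python3 - <<'E'
from h import *
st();go(.5,-.14,.22,10); go(.52,.14,.22,10,(.5,-.14,.22,10)); go(.4986,.3975,.2,10.2,(.52,.14,.22,10))
E
```

```text
t 33.17 tcp [ 0.5187 -0.4108  0.2194] R [[0.983, 0.183, 0.005], [0.183, -0.983, -0.003], [0.005, 0.004, -1.0]] F [ 0.4 -0.5 -1. ] w 0.085 g 0.0 q [ 0.03  0.51  0.82  1.41 -0.38  1.37 -0.53]
yaw0 10.5 tx 0.104 ty -0.899 tz -0.002 tw 0.0015
yaw0 10.0 tx 0.228 ty -0.908 tz -0.000 tw 0.0000
yaw0 10.0 tx 0.079 ty -0.858 tz 0.067 tw -0.0006
```

Call:
{"name": "apply_moves", "arguments": {"motion": [{"tx":0.1,"ty":-0.9,"tz":0,"twist":0.001},{"tx":0.1,"ty":-0.9,"tz":0,"twist":0.001},{"tx":0.1,"ty":-0.9,"tz":0,"twist":0.001},{"tx":0.1,"ty":-0.9,"tz":0,"twist":0.001},{"tx":0.1,"ty":-0.9,"tz":0,"twist":0.001}]}}

```text
t: 33.8
tool_pos: [0.4974, -0.1337, 0.2144]
orientation: [-3.126, -0.288, 0.002]
force: [-0.3, 0.0, -0.1]
width: 0.0855
grasp_force: 0.0
```

Call:
{"name": "apply_moves", "arguments": {"motion": [{"tx":0.23,"ty":-0.91,"tz":0,"twist":0},{"tx":0.23,"ty":-0.91,"tz":0,"twist":0},{"tx":0.23,"ty":-0.91,"tz":0,"twist":0},{"tx":0.23,"ty":-0.91,"tz":0,"twist":0},{"tx":0.23,"ty":-0.91,"tz":0,"twist":0}]}}

```text
t: 34.42
tool_pos: [0.5164, 0.1465, 0.2142]
orientation: [-3.128, -0.286, 0.002]
force: [-0.8, 0.0, 0.0]
width: 0.0854
grasp_force: 0.0
```

Call:
{"name": "apply_moves", "arguments": {"motion": [{"tx":0.08,"ty":-0.858,"tz":0.067,"twist":0},{"tx":0.08,"ty":-0.858,"tz":0.067,"twist":0},{"tx":0.08,"ty":-0.858,"tz":0.067,"twist":0},{"tx":0.08,"ty":-0.858,"tz":0.067,"twist":0},{"tx":0.08,"ty":-0.858,"tz":0.067,"twist":0},{"tx":0.08,"ty":-0.858,"tz":0.067,"twist":0}]}}

```text
t: 35.17
tool_pos: [0.4952, 0.3999, 0.194]
orientation: [3.127, 0.28, -0.002]
force: [0.1, -0.2, -0.8]
width: 0.0855
grasp_force: 0.0
```

```bash
python3 - <<'E'
from h import *
st();go(.4986,.3970,.048,10.2)
t=snap('top','top13');h=cv2.cvtColor(t['image'],cv2.COLOR_RGB2HSV)
m=((h[...,0]>8)&(h[...,0]<24)&(h[...,1]>120)&(h[...,2]>70)).astype(np.uint8)
mm=m[160:175,380:396];M=cv2.moments(mm,True);print(M['m00'],380+M['m10']/M['m00'],160+M['m01']/M['m00'],onz(t,380+M['m10']/M['m00'],160+M['m01']/M['m00'],.092))
E
```

```text
t 35.17 tcp [0.4952 0.3999 0.194 ] R [[0.984, 0.178, -0.001], [0.178, -0.984, -0.002], [-0.001, 0.002, -1.0]] F [ 0.1 -0.2 -0.8] w 0.0855 g 0.0 q [-1.1   0.4   0.45  1.5  -0.18  1.29 -2.01]
yaw0 10.2 tx 0.009 ty 0.011 tz 0.487 tw 0.0001
26.0 388.0 165.5 [ 0.65511485 -0.15826851  0.092     ]
```

Call:
{"name": "apply_moves", "arguments": {"motion": [{"tx":0.01,"ty":0.011,"tz":0.18,"twist":0},{"tx":0.01,"ty":0.011,"tz":0.34,"twist":0},{"tx":0.01,"ty":0.011,"tz":0.45,"twist":0},{"tx":0.01,"ty":0.011,"tz":0.485,"twist":0},{"tx":0.01,"ty":0.011,"tz":0.485,"twist":0}]}}

```text
t: 35.85
tool_pos: [0.4998, 0.3964, 0.0504]
orientation: [3.129, 0.276, 0.001]
force: [-0.1, -0.1, 0.3]
width: 0.0854
grasp_force: 0.0
```

Call:
{"name": "apply_moves", "arguments": {"motion": [{"tx":0,"ty":0,"tz":0,"twist":0},{"tx":0,"ty":0,"tz":0,"twist":0},{"tx":0,"ty":0,"tz":0,"twist":0},{"tx":0,"ty":0,"tz":0,"twist":0},{"tx":0,"ty":0,"tz":0,"twist":0},{"tx":0,"ty":0,"tz":0,"twist":0},{"tx":0,"ty":0,"tz":0,"twist":0},{"tx":0,"ty":0,"tz":0,"twist":0}], "claw": 1, "squeeze": 40}}

```text
t: 36.85
tool_pos: [0.4999, 0.3966, 0.0509]
orientation: [3.129, 0.278, 0.001]
force: [-1.8, -5.4, 8.3]
width: 0.0325
grasp_force: 39.5
```

Call:
{"name": "apply_moves", "arguments": {"motion": [{"tx":0.015,"ty":0,"tz":0,"twist":0},{"tx":0.03,"ty":0,"tz":0,"twist":0},{"tx":0.045,"ty":0,"tz":0,"twist":0},{"tx":0.06,"ty":0,"tz":0,"twist":0},{"tx":0.073,"ty":0,"tz":0,"twist":0},{"tx":0.077,"ty":0,"tz":0,"twist":0},{"tx":0.077,"ty":0,"tz":0,"twist":0}]}}

```text
t: 37.72
tool_pos: [0.5213, 0.4005, 0.0509]
orientation: [3.128, 0.279, -0.003]
force: [-8.2, -7.0, 12.6]
width: 0.0326
grasp_force: 40.2
```

Call:
{"name": "apply_moves", "arguments": {"motion": [{"tx":0,"ty":0,"tz":0,"twist":0},{"tx":0,"ty":0,"tz":0,"twist":0},{"tx":0,"ty":0,"tz":0,"twist":0},{"tx":0,"ty":0,"tz":0,"twist":0},{"tx":0,"ty":0,"tz":0,"twist":0},{"tx":0,"ty":0,"tz":0,"twist":0}], "claw": 0}}

```text
t: 38.48
tool_pos: [0.5219, 0.4014, 0.0498]
orientation: [-3.129, -0.279, 0.0]
force: [0.3, -0.1, 0.3]
width: 0.0851
grasp_force: 0.0
```

Call:
{"name": "apply_moves", "arguments": {"motion": [{"tx":0,"ty":0,"tz":-0.15,"twist":0},{"tx":0,"ty":0,"tz":-0.32,"twist":0},{"tx":0,"ty":0,"tz":-0.46,"twist":0},{"tx":0,"ty":0,"tz":-0.5,"twist":0},{"tx":0,"ty":0,"tz":-0.5,"twist":0}]}}

```text
t: 39.1
tool_pos: [0.522, 0.4016, 0.2]
orientation: [-3.128, -0.279, -0.001]
force: [-0.5, 0.4, 0.5]
width: 0.0855
grasp_force: 0.0
```

```bash
python3 - <<'E'
from h import *
d=snap('wrist','w14');st()
p=d['image'].max(2)[90:260,314:322].mean(1);print(p[::2].astype(int))
go(.6,.13,.21,0); go(.64,-.158,.20,-3,(.6,.13,.21,0))
E
```

```text
t 39.15 tcp [0.5215 0.4013 0.1988] R [[0.984, 0.177, -0.001], [0.177, -0.984, -0.001], [-0.001, 0.0, -1.0]] F [ 0.1 -0.7 -0.2] w 0.0853 g 0.0 q [-1.06  0.45  0.46  1.43 -0.2   1.31 -1.98]
[132 132 131 130 130 131 131 132 131 130 131 130 131 130 130 130 131 132
 133 132 132 133 132 134 133 134 133 129 119 134 109  95 105 105 106 105
 105 105 105 105 106 105 104 101  61  42  43  46  45  44  46  44  45  45
  44  44  45  63 114 118 124 129 127 121 119 120 124 127 127 126 124 124
 125 124 124 124 120 122 125 122 123 122 125 130 126]
yaw0 10.2 tx 0.098 ty 0.936 tz -0.037 tw 0.0283
yaw0 0.0 tx 0.133 ty 0.960 tz 0.033 tw 0.0083
```

The knob is in again (short stem). Going to head c.

Call:
{"name": "apply_moves", "arguments": {"motion": [{"tx":0.1,"ty":0.936,"tz":-0.037,"twist":0.028},{"tx":0.1,"ty":0.936,"tz":-0.037,"twist":0.028},{"tx":0.1,"ty":0.936,"tz":-0.037,"twist":0.028},{"tx":0.1,"ty":0.936,"tz":-0.037,"twist":0.028},{"tx":0.1,"ty":0.936,"tz":-0.037,"twist":0.028}]}}

```text
t: 39.78
tool_pos: [0.601, 0.1258, 0.2094]
orientation: [3.14, -0.004, -0.003]
force: [-0.7, 0.3, 0.1]
width: 0.0854
grasp_force: 0.0
```

Call:
{"name": "apply_moves", "arguments": {"motion": [{"tx":0.13,"ty":0.96,"tz":0.03,"twist":0.008},{"tx":0.13,"ty":0.96,"tz":0.03,"twist":0.008},{"tx":0.13,"ty":0.96,"tz":0.03,"twist":0.008},{"tx":0.13,"ty":0.96,"tz":0.03,"twist":0.008},{"tx":0.13,"ty":0.96,"tz":0.03,"twist":0.008},{"tx":0.13,"ty":0.96,"tz":0.03,"twist":0.008}]}}

```text
t: 40.52
tool_pos: [0.6388, -0.1624, 0.1997]
orientation: [3.138, -0.086, -0.005]
force: [-1.0, -0.1, -0.0]
width: 0.0851
grasp_force: 0.0
```

```bash
python3 - <<'E'
from h import *
d=snap('wrist','w15');st();studs(d,[.066,.08,.09,.094])
E
```

```text
t 40.58 tcp [ 0.6394 -0.1594  0.1998] R [[0.999, -0.052, -0.003], [-0.052, -0.999, -0.0], [-0.003, 0.001, -1.0]] F [-0.5  0.4 -0.9] w 0.0856 g 0.0 q [-0.31  0.49  0.69  1.43 -0.31  1.33 -1.23]
px [311.3 172.9] A 329 [(0.066, [0.6515, -0.1573]), (0.08, [0.655, -0.1578]), (0.09, [0.6574, -0.1581]), (0.094, [0.6584, -0.1583])]
px [ 21.5 215.4] A 318 [(0.066, [0.6266, 0.1076]), (0.08, [0.6314, 0.0937]), (0.09, [0.6347, 0.0838]), (0.094, [0.6361, 0.0799])]
px [152.2 221.6] A 336 [(0.066, [0.614, -0.0094]), (0.08, [0.6194, -0.0173]), (0.09, [0.6232, -0.023]), (0.094, [0.6247, -0.0253])]
```

View pics/w15.png

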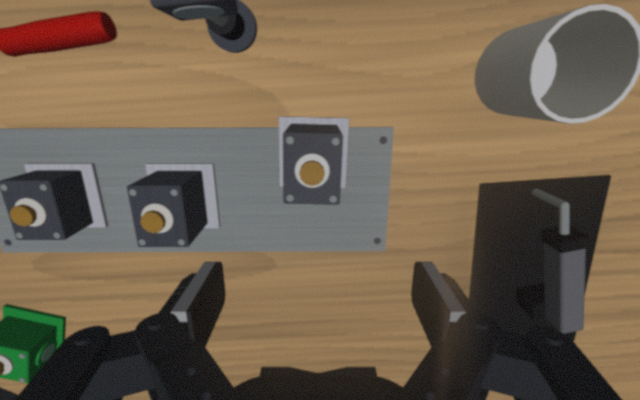

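The wrist view shows head c upright at (312,173), its flange (rows 117–187) past the plate's far edge at row 128. I lift it and set it back on the middle line.

Call:
{"name": "apply_moves", "arguments": {"motion": [{"tx":0.06,"ty":-0.008,"tz":0.1,"twist":0},{"tx":0.062,"ty":-0.008,"tz":0.2,"twist":0},{"tx":0.062,"ty":-0.008,"tz":0.35,"twist":0},{"tx":0.062,"ty":-0.008,"tz":0.47,"twist":0},{"tx":0.062,"ty":-0.008,"tz":0.52,"twist":0},{"tx":0.062,"ty":-0.008,"tz":0.52,"twist":0}]}}

```text
t: 41.32
tool_pos: [0.6588, -0.1551, 0.045]
orientation: [-3.14, 0.075, 0.003]
force: [-0.1, -0.2, 0.8]
width: 0.0854
grasp_force: 0.0
```

Call:
{"name": "apply_moves", "arguments": {"motion": [{"tx":0,"ty":0,"tz":0,"twist":0},{"tx":0,"ty":0,"tz":0,"twist":0},{"tx":0,"ty":0,"tz":0,"twist":0},{"tx":0,"ty":0,"tz":0,"twist":0},{"tx":0,"ty":0,"tz":0,"twist":0},{"tx":0,"ty":0,"tz":0,"twist":0},{"tx":0,"ty":0,"tz":0,"twist":0},{"tx":0,"ty":0,"tz":0,"twist":0}], "claw": 1}}

```text
t: 42.32
tool_pos: [0.6603, -0.1568, 0.0476]
orientation: [3.14, -0.077, 0.005]
force: [0.3, -0.8, 7.9]
width: 0.0475
grasp_force: 43.0
```

Call:
{"name": "apply_moves", "arguments": {"motion": [{"tx":0,"ty":0,"tz":-0.03,"twist":0},{"tx":-0.02,"ty":0,"tz":-0.06,"twist":0},{"tx":-0.06,"ty":-0.03,"tz":-0.07,"twist":0},{"tx":-0.12,"ty":-0.05,"tz":-0.07,"twist":0},{"tx":-0.15,"ty":-0.05,"tz":-0.07,"twist":0},{"tx":-0.155,"ty":-0.05,"tz":-0.06,"twist":0},{"tx":-0.155,"ty":-0.05,"tz":-0.03,"twist":0},{"tx":-0.155,"ty":-0.05,"tz":-0.01,"twist":0},{"tx":-0.155,"ty":-0.05,"tz":-0.001,"twist":0},{"tx":-0.155,"ty":-0.05,"tz":-0.001,"twist":0}]}}

```text
t: 43.58
tool_pos: [0.6135, -0.1389, 0.0475]
orientation: [-3.139, 0.077, 0.001]
force: [-10.6, 2.7, 16.6]
width: 0.048
grasp_force: 44.6
```

Call:
{"name": "apply_moves", "arguments": {"motion": [{"tx":0,"ty":0,"tz":0,"twist":0},{"tx":0,"ty":0,"tz":0,"twist":0},{"tx":0,"ty":0,"tz":0,"twist":0},{"tx":0,"ty":0,"tz":0,"twist":0},{"tx":0,"ty":0,"tz":0,"twist":0},{"tx":0,"ty":0,"tz":0,"twist":0}], "claw": 0}}

```text
t: 44.32
tool_pos: [0.6135, -0.1388, 0.0462]
orientation: [-3.141, 0.076, -0.0]
force: [0.5, -0.3, -0.7]
width: 0.0855
grasp_force: 0.0
```

Call:
{"name": "apply_moves", "arguments": {"motion": [{"tx":0,"ty":0,"tz":-0.1,"twist":0},{"tx":0,"ty":0,"tz":-0.25,"twist":0},{"tx":0,"ty":0,"tz":-0.4,"twist":0},{"tx":0,"ty":0,"tz":-0.46,"twist":0},{"tx":0,"ty":0,"tz":-0.46,"twist":0}]}}

```text
t: 44.95
tool_pos: [0.614, -0.1389, 0.1848]
orientation: [-3.14, 0.076, -0.003]
force: [0.1, 0.1, -1.1]
width: 0.0851
grasp_force: 0.0
```

```bash
python3 - <<'E'
from h import *
d=snap('wrist','w16');st();studs(d,[.066,.08,.094])
go(.565,.13,.2,3.5); go(.5213,.4005,.17,10.2,(.565,.13,.2,3.5))
E
```

```text
t 45.0 tcp [ 0.6133 -0.1386  0.1834] R [[0.999, -0.048, -0.0], [-0.048, -0.999, 0.0], [-0.0, -0.0, -1.0]] F [ 0.1 -0.2 -1. ] w 0.0857 g 0.0 q [-0.38  0.43  0.7   1.55 -0.29  1.27 -1.26]
px [ 25.1 191.6] A 376 [(0.066, [0.6265, 0.107]), (0.08, [0.6302, 0.0937]), (0.094, [0.6338, 0.0804])]
px [166.7 198.3] A 400 [(0.066, [0.6148, -0.0107]), (0.08, [0.6191, -0.0177]), (0.094, [0.6234, -0.0248])]
px [317.9 205.8] A 355 [(0.066, [0.6019, -0.138]), (0.08, [0.6069, -0.1382]), (0.094, [0.6118, -0.1385])]
yaw0 -2.8 tx -0.204 ty -0.886 tz -0.055 tw -0.0174
yaw0 3.5 tx -0.090 ty -0.909 tz 0.100 tw -0.0186
```

Head c is back at (0.612, -0.1385), and a and b are unchanged. Pulling the knob again.

Call:
{"name": "apply_moves", "arguments": {"motion": [{"tx":-0.204,"ty":-0.886,"tz":-0.055,"twist":-0.0174},{"tx":-0.204,"ty":-0.886,"tz":-0.055,"twist":-0.0174},{"tx":-0.204,"ty":-0.886,"tz":-0.055,"twist":-0.0174},{"tx":-0.204,"ty":-0.886,"tz":-0.055,"twist":-0.0174},{"tx":-0.204,"ty":-0.886,"tz":-0.055,"twist":-0.0174},{"tx":-0.204,"ty":-0.886,"tz":-0.055,"twist":-0.0174}]}}

```text
t: 45.75
tool_pos: [0.564, 0.1319, 0.1988]
orientation: [3.139, 0.102, -0.004]
force: [0.1, -1.1, -1.8]
width: 0.0854
grasp_force: 0.0
```

Call:
{"name": "apply_moves", "arguments": {"motion": [{"tx":-0.09,"ty":-0.909,"tz":0.1,"twist":-0.0186},{"tx":-0.09,"ty":-0.909,"tz":0.1,"twist":-0.0186},{"tx":-0.09,"ty":-0.909,"tz":0.1,"twist":-0.0186},{"tx":-0.09,"ty":-0.909,"tz":0.1,"twist":-0.0186},{"tx":-0.09,"ty":-0.909,"tz":0.1,"twist":-0.0186},{"tx":-0.09,"ty":-0.909,"tz":0.1,"twist":-0.0186},{"tx":-0.09,"ty":-0.909,"tz":0.1,"twist":-0.0186}]}}

```text
t: 46.62
tool_pos: [0.5232, 0.3973, 0.1704]
orientation: [3.128, 0.273, 0.0]
force: [0.3, 0.2, 0.2]
width: 0.0857
grasp_force: 0.0
```

```bash
python3 - <<'E'
from h import *
st();go(.5213,.4005,.049,10.2)
E
```

```text
t 46.62 tcp [0.5232 0.3973 0.1704] R [[0.985, 0.173, 0.0], [0.173, -0.985, -0.002], [0.0, 0.002, -1.0]] F [0.3 0.2 0.2] w 0.0857 g 0.0 q [-1.05  0.46  0.45  1.47 -0.21  1.26 -1.97]
yaw0 10.0 tx -0.004 ty -0.012 tz 0.405 tw -0.0006
```

Call:
{"name": "apply_moves", "arguments": {"motion": [{"tx":-0.003,"ty":-0.003,"tz":0.15,"twist":0},{"tx":-0.003,"ty":-0.003,"tz":0.28,"twist":0},{"tx":-0.003,"ty":-0.003,"tz":0.37,"twist":0},{"tx":-0.003,"ty":-0.003,"tz":0.405,"twist":0},{"tx":-0.003,"ty":-0.003,"tz":0.405,"twist":0}]}}

```text
t: 47.25
tool_pos: [0.5214, 0.3997, 0.0495]
orientation: [3.129, 0.276, 0.0]
force: [0.4, 0.4, -0.4]
width: 0.0855
grasp_force: 0.0
```

Call:
{"name": "apply_moves", "arguments": {"motion": [{"tx":0,"ty":0,"tz":0,"twist":0},{"tx":0,"ty":0,"tz":0,"twist":0},{"tx":0,"ty":0,"tz":0,"twist":0},{"tx":0,"ty":0,"tz":0,"twist":0},{"tx":0,"ty":0,"tz":0,"twist":0},{"tx":0,"ty":0,"tz":0,"twist":0},{"tx":0,"ty":0,"tz":0,"twist":0},{"tx":0,"ty":0,"tz":0,"twist":0}], "claw": 1}}

```text
t: 48.25
tool_pos: [0.5211, 0.4004, 0.0502]
orientation: [3.129, 0.279, 0.001]
force: [-2.8, -4.0, 6.9]
width: 0.0329
grasp_force: 39.2
```

Call:
{"name": "apply_moves", "arguments": {"motion": [{"tx":-0.015,"ty":0,"tz":0,"twist":0},{"tx":-0.03,"ty":0,"tz":0,"twist":0},{"tx":-0.045,"ty":0,"tz":0,"twist":0},{"tx":-0.06,"ty":0,"tz":0,"twist":0},{"tx":-0.073,"ty":0,"tz":0,"twist":0},{"tx":-0.077,"ty":0,"tz":0,"twist":0},{"tx":-0.077,"ty":0,"tz":0,"twist":0}]}}

```text
t: 49.12
tool_pos: [0.4993, 0.3965, 0.0502]
orientation: [-3.129, -0.278, -0.004]
force: [5.5, -2.3, 4.3]
width: 0.0334
grasp_force: 39.8
```

Call:
{"name": "apply_moves", "arguments": {"motion": [{"tx":0,"ty":0,"tz":0,"twist":0},{"tx":0,"ty":0,"tz":0,"twist":0},{"tx":0,"ty":0,"tz":0,"twist":0},{"tx":0,"ty":0,"tz":0,"twist":0},{"tx":0,"ty":0,"tz":0,"twist":0},{"tx":0,"ty":0,"tz":0,"twist":0}], "claw": 0}}

```text
t: 49.88
tool_pos: [0.498, 0.3968, 0.0492]
orientation: [-3.129, -0.279, 0.0]
force: [1.1, -0.9, -0.4]
width: 0.0851
grasp_force: 0.0
```

Call:
{"name": "apply_moves", "arguments": {"motion": [{"tx":0,"ty":0,"tz":-0.15,"twist":0},{"tx":0,"ty":0,"tz":-0.32,"twist":0},{"tx":0,"ty":0,"tz":-0.46,"twist":0},{"tx":0,"ty":0,"tz":-0.53,"twist":0},{"tx":0,"ty":0,"tz":-0.53,"twist":0}]}}

```text
t: 50.5
tool_pos: [0.4987, 0.3973, 0.21]
orientation: [-3.127, -0.278, -0.004]
force: [0.2, 0.3, -0.6]
width: 0.0855
grasp_force: 0.0
```

```bash
python3 - <<'E'
from h import *
d=snap('wrist','w17');st()
p=d['image'].max(2)[90:260,314:322].mean(1);print(p[::2].astype(int))
go(.53,.13,.21,10.5); go(.50,-.14,.21,10.5,(.53,.13,.21,10.5)); go(.518,-.4092,.18,10.5,(.50,-.14,.21,10.5))
E
```

```text
t 50.55 tcp [0.4981 0.3969 0.2083] R [[0.984, 0.177, 0.0], [0.177, -0.984, 0.001], [0.001, -0.001, -1.0]] F [ 0.3 -0.5  0.1] w 0.0855 g 0.0 q [-1.1   0.39  0.46  1.48 -0.18  1.31 -2.01]
[135 135 136 135 135 136 136 138 137 137 137 128 130 138 100  85 107 109
 107 107 108 107 108 107 108 109 108 107 108 107 107 107 107 106 106 106
 106 106 107 107 107  99  53  41  45  45  47  46  47  47  46  45  45  46
  49 109 130 130 129 128 127 130 127 128 127 123 125 127 126 126 125 127
 132 130 127 123 123 127 122 107 104 102 101  98 100]
yaw0 10.2 tx -0.053 ty 0.895 tz -0.006 tw -0.0009
yaw0 10.5 tx -0.262 ty 0.867 tz -0.000 tw 0.0000
yaw0 10.5 tx -0.105 ty 0.893 tz 0.100 tw 0.0000
```

The knob is on (22.2 mm pulled, stem long). Back to the probe.

Call:
{"name": "apply_moves", "arguments": {"motion": [{"tx":-0.053,"ty":0.895,"tz":-0.006,"twist":0},{"tx":-0.053,"ty":0.895,"tz":-0.006,"twist":0},{"tx":-0.053,"ty":0.895,"tz":-0.006,"twist":0},{"tx":-0.053,"ty":0.895,"tz":-0.006,"twist":0},{"tx":-0.053,"ty":0.895,"tz":-0.006,"twist":0}]}}

```text
t: 51.18
tool_pos: [0.5297, 0.125, 0.2091]
orientation: [3.129, 0.27, -0.002]
force: [-0.0, 1.4, 0.0]
width: 0.0852
grasp_force: 0.0
```

Call:
{"name": "apply_moves", "arguments": {"motion": [{"tx":-0.262,"ty":0.867,"tz":0,"twist":0},{"tx":-0.262,"ty":0.867,"tz":0,"twist":0},{"tx":-0.262,"ty":0.867,"tz":0,"twist":0},{"tx":-0.262,"ty":0.867,"tz":0,"twist":0},{"tx":-0.262,"ty":0.867,"tz":0,"twist":0}]}}

```text
t: 51.8
tool_pos: [0.4972, -0.1434, 0.2093]
orientation: [3.129, 0.272, -0.002]
force: [0.2, 0.5, -0.2]
width: 0.0856
grasp_force: 0.0
```

Call:
{"name": "apply_moves", "arguments": {"motion": [{"tx":-0.105,"ty":0.893,"tz":0.1,"twist":0},{"tx":-0.105,"ty":0.893,"tz":0.1,"twist":0},{"tx":-0.105,"ty":0.893,"tz":0.1,"twist":0},{"tx":-0.105,"ty":0.893,"tz":0.1,"twist":0},{"tx":-0.105,"ty":0.893,"tz":0.1,"twist":0},{"tx":-0.105,"ty":0.893,"tz":0.1,"twist":0},{"tx":-0.105,"ty":0.893,"tz":0.1,"twist":0}]}}

```text
t: 52.68
tool_pos: [0.5153, -0.4079, 0.1791]
orientation: [-3.128, -0.281, 0.001]
force: [-0.2, 0.1, 0.0]
width: 0.0855
grasp_force: 0.0
```

```bash
python3 - <<'E'
from h import *
d=snap('wrist','w18');st();go(.518,-.4092,.0345,10.5)
h=cv2.cvtColor(d['image'],cv2.COLOR_RGB2HSV);m=((h[...,2]>70)&(h[...,1]<60)).astype(np.uint8);m[:90]=0;m[255:]=0;m[:,:290]=0;m[:,360:]=0
cs,_=cv2.findContours(m,0,1);c=max(cs,key=cv2.contourArea);print(cv2.boundingRect(c),cv2.minAreaRect(c))
E
```

```text
t 52.73 tcp [ 0.5156 -0.4076  0.1795] R [[0.984, 0.179, -0.0], [0.179, -0.984, 0.001], [0.0, -0.001, -1.0]] F [ 0.9 -0.   0.8] w 0.0857 g 0.0 q [ 0.01  0.55  0.84  1.47 -0.42  1.31 -0.5 ]
yaw0 10.3 tx 0.007 ty 0.007 tz 0.483 tw -0.0006
(307, 136, 30, 113) ((321.5, 192.0), (112.0, 29.0), 90.0)
```

Call:
{"name": "apply_moves", "arguments": {"motion": [{"tx":0.007,"ty":0.006,"tz":0.15,"twist":-0.0005},{"tx":0.007,"ty":0.006,"tz":0.3,"twist":-0.0005},{"tx":0.007,"ty":0.006,"tz":0.42,"twist":-0.0005},{"tx":0.007,"ty":0.006,"tz":0.47,"twist":-0.0005},{"tx":0.007,"ty":0.006,"tz":0.485,"twist":-0.0005},{"tx":0.007,"ty":0.006,"tz":0.485,"twist":-0.0005}]}}

```text
t: 53.48
tool_pos: [0.5179, -0.411, 0.0357]
orientation: [3.128, 0.284, 0.002]
force: [0.4, -0.2, 0.5]
width: 0.0855
grasp_force: 0.0
```

Call:
{"name": "apply_moves", "arguments": {"motion": [{"tx":0,"ty":0,"tz":0,"twist":0},{"tx":0,"ty":0,"tz":0,"twist":0},{"tx":0,"ty":0,"tz":0,"twist":0},{"tx":0,"ty":0,"tz":0,"twist":0},{"tx":0,"ty":0,"tz":0,"twist":0},{"tx":0,"ty":0,"tz":0,"twist":0},{"tx":0,"ty":0,"tz":0,"twist":0},{"tx":0,"ty":0,"tz":0,"twist":0},{"tx":0,"ty":0,"tz":0,"twist":0},{"tx":0,"ty":0,"tz":0,"twist":0}], "claw": 1, "squeeze": 50}}

```text
t: 54.72
tool_pos: [0.5173, -0.4109, 0.0348]
orientation: [3.129, 0.284, 0.001]
force: [-0.8, 1.6, 5.1]
width: 0.0233
grasp_force: 50.3
```

```bash
python3 - <<'E'
from h import *
st()
E
```

```text
t 54.73 tcp [ 0.5173 -0.4109  0.0348] R [[0.984, 0.18, 0.0], [0.18, -0.984, -0.0], [0.0, 0.0, -1.0]] F [-0.8  1.6  5.1] w 0.0233 g 50.27404189109802 q [ 0.07  0.7   0.75  1.59 -0.52  1.07 -0.43]
```

Call:
{"name": "apply_moves", "arguments": {"motion": [{"tx":0,"ty":0,"tz":-0.04,"twist":0},{"tx":0,"ty":0,"tz":-0.12,"twist":0},{"tx":0,"ty":0,"tz":-0.25,"twist":0},{"tx":0,"ty":0,"tz":-0.38,"twist":0},{"tx":0,"ty":0,"tz":-0.45,"twist":0},{"tx":0,"ty":0,"tz":-0.48,"twist":0},{"tx":0,"ty":0,"tz":-0.48,"twist":0}]}}

```text
t: 55.6
tool_pos: [0.5171, -0.4106, 0.1779]
orientation: [-3.128, -0.284, 0.001]
force: [-0.8, 0.1, -1.4]
width: 0.0234
grasp_force: 49.5
```

```bash
python3 - <<'E'
from h import *
d=snap('wrist','w19');s,R=st();p=np.array(s['tool_pos'])
h=cv2.cvtColor(d['image'],cv2.COLOR_RGB2HSV);m=((h[...,2]>75)&(h[...,1]<60)).astype(np.uint8);m[200:]=0;m[:,:290]=0;m[:,350:]=0
cs,_=cv2.findContours(m,0,1)
for c in cs:
    if cv2.contourArea(c)>300:
        b=cv2.boundingRect(c);u=b[0]+b[2]/2-.5;print(b,(R.T@(onz(d,u,b[1],p[2]+.0152)-p)).round(4))
T=snap('top','top19')
h=cv2.cvtColor(T['image'],cv2.COLOR_RGB2HSV);m=((h[...,0]>8)&(h[...,0]<24)&(h[...,1]>120)&(h[...,2]>70)).astype(np.uint8)
for q,z in(((.6235,.107),.066),((.6155,-.0175),.08),((.608,-.1385),.094)):
    u,v=map(int,proj(T,[*q,z]));mm=m[v-5:v+6,u-5:u+6];M=cv2.moments(mm,True)
    print(M['m00'],onz(T,u-5+M['m10']/max(M['m00'],1),v-5+M['m01']/max(M['m00'],1),z).round(4))
tip=lambda x,y,yaw:(x-.0855*np.cos(np.radians(yaw)),y-.0855*np.sin(np.radians(yaw)))
A=tip(.625,.1072,0);print(A);go(.5,-.15,.185,3);go(A[0],A[1],.16,0,(.5,-.15,.185,3))
E
```

```text
t 55.65 tcp [ 0.5169 -0.4104  0.1772] R [[0.984, 0.18, -0.001], [0.18, -0.984, 0.001], [-0.001, -0.001, -1.0]] F [-0.1 -0.1 -1.3] w 0.0233 g 49.53986048698425 q [ 0.02  0.56  0.84  1.47 -0.42  1.31 -0.5 ]
(290, 193, 59, 7) [ 0.0409  0.0006 -0.0152]
(307, 62, 23, 93) [ 0.091   0.0002 -0.0153]
24.0 [0.6232 0.1074 0.066 ]
25.0 [ 0.6159 -0.0166  0.08  ]
27.0 [ 0.6082 -0.1383  0.094 ]
(np.float64(0.5395), np.float64(0.1072))
yaw0 10.4 tx 0.101 ty -0.864 tz -0.027 tw 0.0205
yaw0 3.0 tx 0.176 ty -0.849 tz 0.083 tw 0.0083
```

All three heads still stand where I put them, and the tip offset is about 86 mm along the tool's x. Moving to head a, which is the lowest.

Call:
{"name": "apply_moves", "arguments": {"motion": [{"tx":0.02,"ty":-0.15,"tz":-0.027,"twist":0.005},{"tx":0.05,"ty":-0.35,"tz":-0.027,"twist":0.01},{"tx":0.07,"ty":-0.55,"tz":-0.027,"twist":0.015},{"tx":0.09,"ty":-0.74,"tz":-0.027,"twist":0.02},{"tx":0.1,"ty":-0.84,"tz":-0.027,"twist":0.02},{"tx":0.1,"ty":-0.864,"tz":-0.027,"twist":0.02},{"tx":0.1,"ty":-0.864,"tz":-0.027,"twist":0.02}]}}

```text
t: 56.58
tool_pos: [0.4998, -0.1507, 0.1862]
orientation: [3.14, 0.087, -0.001]
force: [0.1, -1.0, -1.7]
width: 0.0235
grasp_force: 49.8
```

Call:
{"name": "apply_moves", "arguments": {"motion": [{"tx":0.03,"ty":-0.15,"tz":0.01,"twist":0.001},{"tx":0.07,"ty":-0.35,"tz":0.02,"twist":0.004},{"tx":0.11,"ty":-0.55,"tz":0.04,"twist":0.006},{"tx":0.15,"ty":-0.74,"tz":0.06,"twist":0.008},{"tx":0.17,"ty":-0.83,"tz":0.08,"twist":0.008},{"tx":0.176,"ty":-0.849,"tz":0.083,"twist":0.008},{"tx":0.176,"ty":-0.849,"tz":0.083,"twist":0.008}]}}

```text
t: 57.45
tool_pos: [0.5391, 0.1045, 0.1616]
orientation: [3.14, 0.004, -0.0]
force: [0.5, -1.2, -1.8]
width: 0.0231
grasp_force: 49.9
```

```bash
python3 - <<'E'
from h import *
d=snap('wrist','w20');S=snap('scene','s20');st();go(.5395,.1072,.103,0)
a=cv2.resize(d['image'][0:240,200:440],(380,380));
u,v=map(int,proj(S,[.625,.107,.09]));b=cv2.resize(S['image'][v-35:v+35,u-35:u+35],(380,380),interpolation=3)
cv2.imwrite('pics/c20.png',np.hstack([a,b])[:,:,::-1])
E
```

```text
t 57.55 tcp [0.539  0.1043 0.1619] R [[1.0, 0.002, 0.0], [0.002, -1.0, -0.0], [0.0, 0.0, -1.0]] F [-0.   0.5 -2. ] w 0.0233 g 49.85440492630005 q [-0.94  0.26  0.77  1.79 -0.2   1.17 -1.67]
yaw0 0.1 tx 0.002 ty -0.010 tz 0.196 tw 0.0003
```

View pics/c20.png

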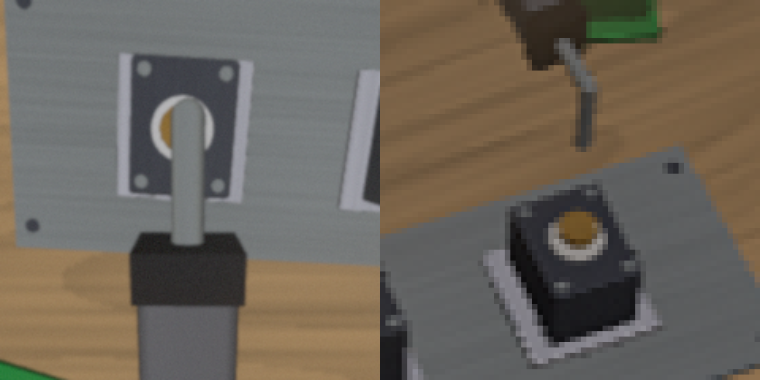

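The left crop shows the stud at (182,127) with the rod at column 187, which agrees with the 3 mm correction to the left. The right crop shows the tip vertically above the stud. Pressing a.

Call:
{"name": "apply_moves", "arguments": {"motion": [{"tx":0.002,"ty":-0.01,"tz":0.06,"twist":0},{"tx":0.002,"ty":-0.01,"tz":0.13,"twist":0},{"tx":0.002,"ty":-0.01,"tz":0.18,"twist":0},{"tx":0.002,"ty":-0.01,"tz":0.2,"twist":0},{"tx":0.002,"ty":-0.01,"tz":0.21,"twist":0},{"tx":0.002,"ty":-0.01,"tz":0.218,"twist":0},{"tx":0.002,"ty":-0.01,"tz":0.2255,"twist":0},{"tx":0.002,"ty":-0.01,"tz":0.2255,"twist":0},{"tx":0.002,"ty":-0.01,"tz":0.2255,"twist":0}]}}

```text
t: 58.68
tool_pos: [0.5395, 0.1098, 0.0943]
orientation: [-3.141, -0.008, -0.001]
force: [-0.0, 0.1, -0.1]
width: 0.0231
grasp_force: 50.0
```

```bash
python3 - <<'E'
from h import *
st()
E
```

```text
t 58.67 tcp [0.5395 0.1098 0.0943] R [[1.0, 0.005, 0.001], [0.005, -1.0, 0.0], [0.001, -0.0, -1.0]] F [-0.   0.1 -0.1] w 0.0231 g 49.965829253196716 q [-0.9   0.35  0.74  1.85 -0.27  1.04 -1.62]
```

Call:
{"name": "apply_moves", "arguments": {"motion": [{"tx":0,"ty":0,"tz":0.003,"twist":0},{"tx":0,"ty":0,"tz":0.003,"twist":0},{"tx":0,"ty":0,"tz":0.003,"twist":0},{"tx":0,"ty":0,"tz":0.003,"twist":0},{"tx":0,"ty":0,"tz":0.003,"twist":0},{"tx":0,"ty":0,"tz":0.003,"twist":0},{"tx":0,"ty":0,"tz":0.003,"twist":0}]}}

```text
t: 59.55
tool_pos: [0.5394, 0.1098, 0.0932]
orientation: [-3.141, -0.008, -0.0]
force: [0.8, -0.6, 0.9]
width: 0.023
grasp_force: 50.0
```

```bash
python3 - <<'E'
from h import *
st()
S=snap('scene','s21')
u,v=map(int,proj(S,[.625,.107,.08]));b=cv2.resize(S['image'][v-30:v+30,u-40:u+40],(800,600),interpolation=3)
cv2.imwrite('pics/c21.png',b[:,:,::-1])
E
```

```text
t 59.55 tcp [0.5394 0.1098 0.0932] R [[1.0, 0.005, 0.0], [0.005, -1.0, 0.0], [0.0, -0.0, -1.0]] F [ 0.8 -0.6  0.9] w 0.023 g 50.041269063949585 q [-0.9   0.35  0.74  1.85 -0.27  1.04 -1.62]
```

View pics/c21.png

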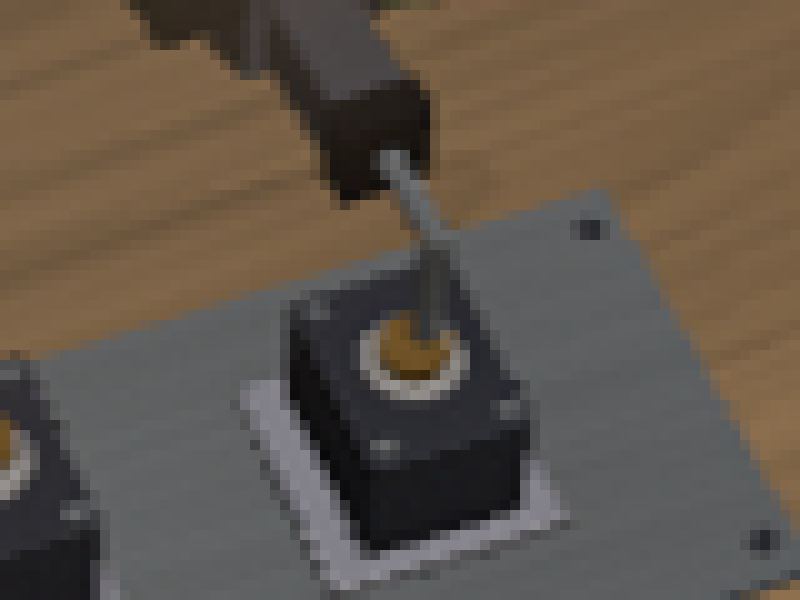

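Call:
{"name": "apply_moves", "arguments": {"motion": [{"tx":0,"ty":0,"tz":0,"twist":0},{"tx":0,"ty":0,"tz":0,"twist":0},{"tx":0,"ty":0,"tz":0,"twist":0},{"tx":0,"ty":0,"tz":0,"twist":0},{"tx":0,"ty":0,"tz":0,"twist":0},{"tx":0,"ty":0,"tz":0,"twist":0},{"tx":0,"ty":0,"tz":0,"twist":0},{"tx":0,"ty":0,"tz":0,"twist":0}]}}

```text
t: 60.6
tool_pos: [0.5393, 0.1098, 0.0931]
orientation: [-3.142, -0.008, -0.0]
force: [1.0, 0.7, 0.3]
width: 0.0233
grasp_force: 50.1
```

The crop shows the tip standing on head a's stud, within its brass, and the force is up about 2 N; it has been held for over 2 s. The tip sits a few mm off to +y and -x, so I correct that for b.

Call:
{"name": "apply_moves", "arguments": {"motion": [{"tx":0,"ty":0,"tz":-0.03,"twist":0},{"tx":0,"ty":0,"tz":-0.1,"twist":0},{"tx":0,"ty":0,"tz":-0.18,"twist":0},{"tx":0,"ty":0,"tz":-0.22,"twist":0},{"tx":0,"ty":0,"tz":-0.22,"twist":0}]}}

```text
t: 61.22
tool_pos: [0.5394, 0.11, 0.1596]
orientation: [-3.141, -0.008, -0.001]
force: [-1.5, -0.4, -1.5]
width: 0.0233
grasp_force: 49.9
```

```bash
python3 - <<'E'
from h import *
st();go(.535,-.0175,.150,0)
E
```

```text
t 61.23 tcp [0.5394 0.11   0.1596] R [[1.0, 0.005, 0.001], [0.005, -1.0, 0.001], [0.001, -0.001, -1.0]] F [-1.5 -0.4 -1.5] w 0.0233 g 49.90632712841034 q [-0.94  0.27  0.77  1.79 -0.2   1.17 -1.68]
yaw0 0.3 tx -0.017 ty 0.425 tz 0.032 tw 0.0008
```

Call:
{"name": "apply_moves", "arguments": {"motion": [{"tx":0,"ty":0.1,"tz":0,"twist":0},{"tx":-0.01,"ty":0.25,"tz":0,"twist":0},{"tx":-0.017,"ty":0.37,"tz":0.01,"twist":0.0008},{"tx":-0.017,"ty":0.42,"tz":0.03,"twist":0.0008},{"tx":-0.017,"ty":0.425,"tz":0.03,"twist":0.0008},{"tx":-0.017,"ty":0.425,"tz":0.03,"twist":0.0008},{"tx":-0.017,"ty":0.425,"tz":0.03,"twist":0.0008}]}}

```text
t: 62.1
tool_pos: [0.535, -0.0163, 0.1501]
orientation: [-3.141, -0.003, 0.0]
force: [-0.0, 0.2, -1.7]
width: 0.0234
grasp_force: 49.9
```

```bash
python3 - <<'E'
from h import *
snap('wrist','w22');T=snap('top','t22');st();go(.535,-.0175,.1073,0)
h=cv2.cvtColor(T['image'],cv2.COLOR_RGB2HSV);m=((h[...,0]>8)&(h[...,0]<24)&(h[...,1]>120)&(h[...,2]>70)).astype(np.uint8)
for q,z in(((.6235,.107),.066),((.6155,-.0175),.08),((.608,-.1385),.094)):
    u,v=map(int,proj(T,[*q,z]));mm=m[v-5:v+6,u-5:u+6];M=cv2.moments(mm,True)
    print(M['m00'],onz(T,u-5+M['m10']/max(M['m00'],1),v-5+M['m01']/max(M['m00'],1),z).round(4))
E
```

```text
t 62.2 tcp [ 0.535  -0.0167  0.1502] R [[1.0, 0.001, 0.0], [0.001, -1.0, 0.0], [0.0, -0.0, -1.0]] F [ 0.2  0.5 -1.7] w 0.0228 g 49.896313548088074 q [-0.78  0.25  0.83  1.84 -0.2   1.14 -1.44]
yaw0 0.1 tx 0.000 ty 0.003 tz 0.143 tw 0.0002
24.0 [0.6232 0.1074 0.066 ]
0.0 [ 0.6326 -0.0017  0.08  ]
28.0 [ 0.6083 -0.138   0.094 ]
```

```bash
python3 - <<'E'
from h import *
d=load('w22');h=cv2.cvtColor(d['image'],cv2.COLOR_RGB2HSV)
m=((h[...,0]>8)&(h[...,0]<24)&(h[...,1]>140)&(h[...,2]>80)).astype(np.uint8)
w=((h[...,1]<40)&(h[...,2]>165)).astype(np.uint8)
for nm,mm in(('brass',m),('collar',w)):
    n,l,s,c=cv2.connectedComponentsWithStats(mm)
    for i in range(1,n):
        if s[i,4]>60: print(nm,c[i].round(1),s[i].tolist(),onz(d,*c[i],.08 if nm=='brass' else .068).round(4))
print('pred b',proj(d,[.619,-.0177,.08]))
E
```

```text
brass [129.1  73. ] [114, 59, 31, 29, 699] [0.6259 0.0993 0.08  ]
brass [528.2  98.6] [512, 83, 33, 32, 795] [ 0.6113 -0.1473  0.08  ]
brass [ 50.4 302.3] [39, 292, 24, 21, 359] [0.4609 0.1897 0.08  ]
collar [200.8  75.9] [181, 30, 29, 93, 1195] [0.6248 0.0597 0.068 ]
collar [280.5  81.8] [278, 37, 6, 91, 391] [0.6212 0.0083 0.068 ]
collar [360.3  81.8] [356, 42, 10, 85, 187] [ 0.6213 -0.0435  0.068 ]
collar [433.3  91.6] [420, 47, 41, 91, 1024] [ 0.6153 -0.0916  0.068 ]
collar [144.2  73.9] [122, 53, 35, 42, 492] [0.6259 0.0961 0.068 ]
collar [335.7  84.3] [328, 65, 14, 40, 198] [ 0.6197 -0.0276  0.068 ]
collar [303.2  85.1] [300, 69, 8, 33, 143] [ 0.6192 -0.0064  0.068 ]
collar [510.3  97. ] [497, 75, 41, 47, 568] [ 0.612  -0.1427  0.068 ]
collar [ 62.2 292.8] [43, 284, 32, 26, 268] [0.4612 0.1895 0.068 ]
pred b (np.float64(320.69139494323514), np.float64(85.20531588283845))
```

Head b is in place: its flange edges are symmetric about y = -0.0176. Pressing b.

Call:
{"name": "apply_moves", "arguments": {"motion": [{"tx":0,"ty":0.003,"tz":0.05,"twist":0},{"tx":0,"ty":0.003,"tz":0.09,"twist":0},{"tx":0,"ty":0.003,"tz":0.115,"twist":0},{"tx":0,"ty":0.003,"tz":0.125,"twist":0},{"tx":0,"ty":0.003,"tz":0.135,"twist":0},{"tx":0,"ty":0.003,"tz":0.143,"twist":0},{"tx":0,"ty":0.003,"tz":0.143,"twist":0},{"tx":0,"ty":0.003,"tz":0.143,"twist":0},{"tx":0,"ty":0.003,"tz":0.143,"twist":0},{"tx":0,"ty":0.003,"tz":0.143,"twist":0},{"tx":0,"ty":0.003,"tz":0.143,"twist":0},{"tx":0,"ty":0.003,"tz":0.143,"twist":0}]}}

```text
t: 63.7
tool_pos: [0.5349, -0.0187, 0.1073]
orientation: [-3.142, 0.0, -0.0]
force: [0.3, -1.1, 0.3]
width: 0.0229
grasp_force: 50.1
```

Call:
{"name": "apply_moves", "arguments": {"motion": [{"tx":0,"ty":0,"tz":0,"twist":0},{"tx":0,"ty":0,"tz":0,"twist":0},{"tx":0,"ty":0,"tz":0,"twist":0},{"tx":0,"ty":0,"tz":0,"twist":0},{"tx":0,"ty":0,"tz":0,"twist":0},{"tx":0,"ty":0,"tz":0,"twist":0},{"tx":0,"ty":0,"tz":0,"twist":0},{"tx":0,"ty":0,"tz":0,"twist":0}]}}

```text
t: 64.7
tool_pos: [0.5348, -0.0186, 0.1073]
orientation: [-3.141, 0.0, -0.0]
force: [0.3, -1.2, -0.3]
width: 0.0234
grasp_force: 50.1
```

Call:
{"name": "apply_moves", "arguments": {"motion": [{"tx":0,"ty":0,"tz":-0.03,"twist":0},{"tx":0,"ty":0,"tz":-0.09,"twist":0},{"tx":0,"ty":0,"tz":-0.16,"twist":0},{"tx":-0.005,"ty":0.06,"tz":-0.2,"twist":0},{"tx":-0.015,"ty":0.2,"tz":-0.2,"twist":0},{"tx":-0.02,"ty":0.34,"tz":-0.2,"twist":0},{"tx":-0.024,"ty":0.39,"tz":-0.2,"twist":0},{"tx":-0.024,"ty":0.398,"tz":-0.2,"twist":0},{"tx":-0.024,"ty":0.398,"tz":-0.2,"twist":0},{"tx":-0.024,"ty":0.398,"tz":-0.2,"twist":0}]}}

```text
t: 65.95
tool_pos: [0.5278, -0.1367, 0.1672]
orientation: [-3.141, -0.003, 0.0]
force: [0.7, -0.1, -1.0]
width: 0.0229
grasp_force: 49.9
```

```bash
python3 - <<'E'
from h import *
d=snap('wrist','w23');st();go(.5277,-.138,.1213,0)
h=cv2.cvtColor(d['image'],cv2.COLOR_RGB2HSV)
w=((h[...,1]<40)&(h[...,2]>165)).astype(np.uint8)
n,l,s,c=cv2.connectedComponentsWithStats(w)
for i in range(1,n):
    if s[i,4]>60 and 200<c[i][0]<440: print(c[i].round(1),s[i].tolist(),onz(d,*c[i],.082).round(4))
print('pred c',proj(d,[.612,-.1385,.094]), 'collar',proj(d,[.612,-.1385,.082]))
E
```

```text
t 66.0 tcp [ 0.5278 -0.1368  0.1671] R [[1.0, 0.002, -0.0], [0.002, -1.0, 0.0], [-0.0, -0.0, -1.0]] F [-0.9  0.2 -1.8] w 0.0228 g 49.90308701992035 q [-0.59  0.27  0.89  1.8  -0.23  1.18 -1.2 ]
yaw0 0.1 tx -0.000 ty 0.004 tz 0.153 tw 0.0003
[213.   78.8] [197, 34, 24, 87, 818] [ 0.6159 -0.0674  0.082 ]
[283.  84.] [281, 40, 4, 86, 137] [ 0.6128 -0.1133  0.082 ]
[336.4  85.2] [329, 66, 14, 39, 182] [ 0.612  -0.1486  0.082 ]
[304.1  85.4] [301, 72, 6, 28, 105] [ 0.6119 -0.1272  0.082 ]
pred c (np.float64(321.2813652827948), np.float64(84.99786324658486)) collar (np.float64(321.12112078730223), np.float64(85.26091804104641))
```

Head c's collar is at the predicted place, (0.612, -0.138). Pressing c.

Call:
{"name": "apply_moves", "arguments": {"motion": [{"tx":0,"ty":0.003,"tz":0.05,"twist":0},{"tx":0,"ty":0.003,"tz":0.1,"twist":0},{"tx":0,"ty":0.003,"tz":0.125,"twist":0},{"tx":0,"ty":0.003,"tz":0.135,"twist":0},{"tx":0,"ty":0.003,"tz":0.145,"twist":0},{"tx":0,"ty":0.003,"tz":0.154,"twist":0},{"tx":0,"ty":0.003,"tz":0.154,"twist":0},{"tx":0,"ty":0.003,"tz":0.154,"twist":0},{"tx":0,"ty":0.003,"tz":0.154,"twist":0},{"tx":0,"ty":0.003,"tz":0.154,"twist":0},{"tx":0,"ty":0.003,"tz":0.154,"twist":0},{"tx":0,"ty":0.003,"tz":0.154,"twist":0}]}}

```text
t: 67.5
tool_pos: [0.5277, -0.139, 0.1211]
orientation: [-3.142, 0.0, -0.0]
force: [-0.4, 0.1, 0.7]
width: 0.0231
grasp_force: 50.1
```

Call:
{"name": "apply_moves", "arguments": {"motion": [{"tx":0,"ty":0,"tz":0,"twist":0},{"tx":0,"ty":0,"tz":0,"twist":0},{"tx":0,"ty":0,"tz":0,"twist":0},{"tx":0,"ty":0,"tz":0,"twist":0},{"tx":0,"ty":0,"tz":0,"twist":0},{"tx":0,"ty":0,"tz":0,"twist":0},{"tx":0,"ty":0,"tz":0,"twist":0},{"tx":0,"ty":0,"tz":0,"twist":0}]}}

```text
t: 68.5
tool_pos: [0.5276, -0.1389, 0.121]
orientation: [-3.142, 0.0, -0.0]
force: [-0.1, -0.5, 1.3]
width: 0.0232
grasp_force: 50.1
```

Call:
{"name": "apply_moves", "arguments": {"motion": [{"tx":0,"ty":0,"tz":-0.03,"twist":0},{"tx":0,"ty":0,"tz":-0.09,"twist":0},{"tx":0,"ty":0,"tz":-0.16,"twist":0},{"tx":0,"ty":0,"tz":-0.2,"twist":0},{"tx":0,"ty":0,"tz":-0.2,"twist":0}]}}

```text
t: 69.12
tool_pos: [0.5281, -0.1389, 0.1821]
orientation: [-3.141, -0.0, -0.003]
force: [-0.4, 0.0, -1.1]
width: 0.0237
grasp_force: 49.9
```

```bash
python3 - <<'E'
from h import *
st();go(.5172,-.4095,.18,10.3)
E
```

```text
t 69.12 tcp [ 0.5281 -0.1389  0.1821] R [[1.0, 0.0, 0.002], [0.0, -1.0, 0.0], [0.002, -0.0, -1.0]] F [-0.4  0.  -1.1] w 0.0237 g 49.88262176513672 q [-0.6   0.25  0.9   1.78 -0.21  1.21 -1.21]
yaw0 0.0 tx -0.037 ty 0.902 tz 0.007 tw -0.0286
```

All three have been pressed. The probe goes back to the mat, a little further in than before so that the tip keeps clear of the edge.

Call:
{"name": "apply_moves", "arguments": {"motion": [{"tx":-0.01,"ty":0.1,"tz":0,"twist":0},{"tx":-0.03,"ty":0.28,"tz":0,"twist":-0.005},{"tx":-0.06,"ty":0.48,"tz":0,"twist":-0.01},{"tx":-0.08,"ty":0.68,"tz":0,"twist":-0.015},{"tx":-0.1,"ty":0.83,"tz":0,"twist":-0.02},{"tx":-0.1,"ty":0.895,"tz":0.01,"twist":-0.02},{"tx":-0.1,"ty":0.9,"tz":0.01,"twist":-0.02},{"tx":-0.1,"ty":0.9,"tz":0.01,"twist":-0.02}]}}

```text
t: 70.12
tool_pos: [0.4979, -0.4078, 0.1774]
orientation: [-3.134, -0.198, 0.001]
force: [0.5, -0.6, -2.4]
width: 0.0231
grasp_force: 49.9
```

```bash
python3 - <<'E'
from h import *
st();go(.498,-.409,.036,7)
E
```

```text
t 70.12 tcp [ 0.4979 -0.4078  0.1774] R [[0.992, 0.126, -0.001], [0.126, -0.992, 0.001], [-0.0, -0.001, -1.0]] F [ 0.5 -0.6 -2.4] w 0.0231 g 49.8837947845459 q [-0.01  0.53  0.87  1.52 -0.41  1.29 -0.53]
yaw0 7.2 tx -0.000 ty 0.004 tz 0.471 tw 0.0007
```

Call:
{"name": "apply_moves", "arguments": {"motion": [{"tx":0,"ty":0,"tz":0.1,"twist":0},{"tx":0,"ty":0,"tz":0.24,"twist":0},{"tx":0,"ty":0,"tz":0.37,"twist":0},{"tx":0,"ty":0,"tz":0.43,"twist":0},{"tx":0,"ty":0,"tz":0.455,"twist":0},{"tx":0,"ty":0,"tz":0.466,"twist":0},{"tx":0,"ty":0,"tz":0.471,"twist":0},{"tx":0,"ty":0,"tz":0.471,"twist":0}]}}

```text
t: 71.12
tool_pos: [0.4979, -0.4092, 0.0374]
orientation: [3.135, 0.197, 0.002]
force: [0.3, 0.4, -1.0]
width: 0.0236
grasp_force: 49.8
```

```bash
python3 - <<'E'
from h import *
st()
E
```

```text
t 71.12 tcp [ 0.4979 -0.4092  0.0374] R [[0.992, 0.125, 0.001], [0.125, -0.992, -0.0], [0.001, 0.001, -1.0]] F [ 0.3  0.4 -1. ] w 0.0236 g 49.81607258319855 q [ 0.05  0.67  0.78  1.63 -0.52  1.06 -0.46]
```

Call:
{"name": "apply_moves", "arguments": {"motion": [{"tx":0,"ty":0,"tz":0.003,"twist":0},{"tx":0,"ty":0,"tz":0.0065,"twist":0},{"tx":0,"ty":0,"tz":0.0065,"twist":0},{"tx":0,"ty":0,"tz":0.0065,"twist":0}]}}

```text
t: 71.62
tool_pos: [0.4976, -0.409, 0.0348]
orientation: [3.135, 0.197, 0.0]
force: [0.2, -0.3, -0.3]
width: 0.0235
grasp_force: 49.9
```

Call:
{"name": "apply_moves", "arguments": {"motion": [{"tx":0,"ty":0,"tz":0,"twist":0},{"tx":0,"ty":0,"tz":0,"twist":0},{"tx":0,"ty":0,"tz":0,"twist":0},{"tx":0,"ty":0,"tz":0,"twist":0},{"tx":0,"ty":0,"tz":0,"twist":0},{"tx":0,"ty":0,"tz":0,"twist":0}], "claw": 0}}

```text
t: 72.38
tool_pos: [0.4976, -0.4089, 0.0348]
orientation: [-3.135, -0.197, -0.0]
force: [-1.1, -0.1, 0.2]
width: 0.0855
grasp_force: 0.0
```

Call:
{"name": "apply_moves", "arguments": {"motion": [{"tx":0,"ty":0,"tz":-0.1,"twist":0},{"tx":0,"ty":0,"tz":-0.25,"twist":0},{"tx":0,"ty":0,"tz":-0.45,"twist":0},{"tx":0,"ty":0,"tz":-0.6,"twist":0},{"tx":0,"ty":0,"tz":-0.6,"twist":0}]}}

```text
t: 73.0
tool_pos: [0.4985, -0.4104, 0.2187]
orientation: [3.132, 0.197, 0.008]
force: [-0.0, 0.2, -1.0]
width: 0.0853
grasp_force: 0.0
```

```bash
python3 - <<'E'
from h import *
d=snap('wrist','w24');st();go(.5,-.14,.22,9); go(.52,.14,.22,10,(.5,-.14,.22,9)); go(.499,.397,.2,10.2,(.52,.14,.22,10))
h=cv2.cvtColor(d['image'],cv2.COLOR_RGB2HSV);m=((h[...,2]>70)&(h[...,1]<60)).astype(np.uint8);m[255:]=0;m[:,:270]=0;m[:,390:]=0
cs,_=cv2.findContours(m,0,1)
for c in cs:
    if cv2.contourArea(c)>100: print(cv2.minAreaRect(c))
E
```

```text
t 73.05 tcp [ 0.498  -0.4094  0.2162] R [[0.992, 0.125, 0.002], [0.125, -0.992, -0.001], [0.002, 0.001, -1.0]] F [ 0.7  1.  -0.6] w 0.0856 g 0.0 q [-0.02  0.5   0.89  1.47 -0.39  1.36 -0.55]
yaw0 7.2 tx 0.119 ty -0.890 tz -0.013 tw -0.0050
yaw0 9.0 tx 0.212 ty -0.911 tz -0.000 tw -0.0028
yaw0 10.0 tx 0.080 ty -0.856 tz 0.067 tw -0.0006
((315.0, 183.0), (100.0, 24.0), 90.0)
((315.0, 99.5), (37.0, 8.0), 90.0)
```

The probe is standing on the mat. Now the knob.

Call:
{"name": "apply_moves", "arguments": {"motion": [{"tx":0.12,"ty":-0.89,"tz":-0.013,"twist":-0.005},{"tx":0.12,"ty":-0.89,"tz":-0.013,"twist":-0.005},{"tx":0.12,"ty":-0.89,"tz":-0.013,"twist":-0.005},{"tx":0.12,"ty":-0.89,"tz":-0.013,"twist":-0.005},{"tx":0.12,"ty":-0.89,"tz":-0.013,"twist":-0.005}]}}

```text
t: 73.68
tool_pos: [0.4996, -0.1344, 0.2173]
orientation: [-3.129, -0.257, 0.003]
force: [-0.4, -0.7, 1.3]
width: 0.0849
grasp_force: 0.0
```

Call:
{"name": "apply_moves", "arguments": {"motion": [{"tx":0.21,"ty":-0.91,"tz":0,"twist":-0.003},{"tx":0.21,"ty":-0.91,"tz":0,"twist":-0.003},{"tx":0.21,"ty":-0.91,"tz":0,"twist":-0.003},{"tx":0.21,"ty":-0.91,"tz":0,"twist":-0.003},{"tx":0.21,"ty":-0.91,"tz":0,"twist":-0.003}]}}

```text
t: 74.3
tool_pos: [0.5181, 0.1441, 0.217]
orientation: [3.128, 0.283, -0.004]
force: [-0.4, -0.1, 0.1]
width: 0.0852
grasp_force: 0.0
```

Call:
{"name": "apply_moves", "arguments": {"motion": [{"tx":0.08,"ty":-0.856,"tz":0.067,"twist":0},{"tx":0.08,"ty":-0.856,"tz":0.067,"twist":0},{"tx":0.08,"ty":-0.856,"tz":0.067,"twist":0},{"tx":0.08,"ty":-0.856,"tz":0.067,"twist":0},{"tx":0.08,"ty":-0.856,"tz":0.067,"twist":0},{"tx":0.08,"ty":-0.856,"tz":0.067,"twist":0},{"tx":0.08,"ty":-0.856,"tz":0.067,"twist":0}]}}

```text
t: 75.18
tool_pos: [0.4988, 0.395, 0.1984]
orientation: [3.129, 0.272, -0.0]
force: [-0.2, -0.7, 0.6]
width: 0.0854
grasp_force: 0.0
```

```bash
python3 - <<'E'
from h import *
st();go(.499,.397,.05,10.2)
T=snap('top','t25');S=snap('scene','s25')
h=cv2.cvtColor(T['image'],cv2.COLOR_RGB2HSV);m=((h[...,0]>8)&(h[...,0]<24)&(h[...,1]>120)&(h[...,2]>70)).astype(np.uint8)
for q,z in(((.6235,.107),.066),((.6155,-.0175),.08),((.608,-.1385),.094)):
    u,v=map(int,proj(T,[*q,z]));mm=m[v-5:v+6,u-5:u+6];M=cv2.moments(mm,True)
    print(M['m00'],onz(T,u-5+M['m10']/max(M['m00'],1),v-5+M['m01']/max(M['m00'],1),z).round(4))
E
```

```text
t 75.17 tcp [0.4988 0.395  0.1984] R [[0.985, 0.173, -0.0], [0.173, -0.985, -0.001], [-0.0, 0.001, -1.0]] F [-0.2 -0.7  0.6] w 0.0854 g 0.0 q [-1.16  0.41  0.56  1.5  -0.22  1.3  -1.98]
yaw0 9.9 tx 0.002 ty -0.006 tz 0.495 tw -0.0007
25.0 [0.6233 0.1077 0.066 ]
25.0 [ 0.6159 -0.0166  0.08  ]
29.0 [ 0.6082 -0.1377  0.094 ]
```

Call:
{"name": "apply_moves", "arguments": {"motion": [{"tx":0.002,"ty":-0.002,"tz":0.18,"twist":0},{"tx":0.002,"ty":-0.002,"tz":0.34,"twist":0},{"tx":0.002,"ty":-0.002,"tz":0.45,"twist":0},{"tx":0.002,"ty":-0.002,"tz":0.495,"twist":0},{"tx":0.002,"ty":-0.002,"tz":0.495,"twist":0}]}}

```text
t: 75.9
tool_pos: [0.4988, 0.3972, 0.0503]
orientation: [3.129, 0.275, -0.0]
force: [0.1, 0.7, 0.1]
width: 0.0855
grasp_force: 0.0
```

Call:
{"name": "apply_moves", "arguments": {"motion": [{"tx":0,"ty":0,"tz":0,"twist":0},{"tx":0,"ty":0,"tz":0,"twist":0},{"tx":0,"ty":0,"tz":0,"twist":0},{"tx":0,"ty":0,"tz":0,"twist":0},{"tx":0,"ty":0,"tz":0,"twist":0},{"tx":0,"ty":0,"tz":0,"twist":0},{"tx":0,"ty":0,"tz":0,"twist":0},{"tx":0,"ty":0,"tz":0,"twist":0}], "claw": 1, "squeeze": 40}}

```text
t: 76.9
tool_pos: [0.4995, 0.3966, 0.0514]
orientation: [3.129, 0.275, 0.002]
force: [-1.5, -5.3, 9.6]
width: 0.0325
grasp_force: 39.7
```

Call:
{"name": "apply_moves", "arguments": {"motion": [{"tx":0.015,"ty":0,"tz":0,"twist":0},{"tx":0.03,"ty":0,"tz":0,"twist":0},{"tx":0.045,"ty":0,"tz":0,"twist":0},{"tx":0.06,"ty":0,"tz":0,"twist":0},{"tx":0.073,"ty":0,"tz":0,"twist":0},{"tx":0.077,"ty":0,"tz":0,"twist":0},{"tx":0.077,"ty":0,"tz":0,"twist":0}]}}

```text
t: 77.78
tool_pos: [0.5209, 0.4005, 0.0513]
orientation: [3.128, 0.275, -0.003]
force: [-8.9, -7.5, 13.9]
width: 0.0331
grasp_force: 40.4
```

Call:
{"name": "apply_moves", "arguments": {"motion": [{"tx":0,"ty":0,"tz":0,"twist":0},{"tx":0,"ty":0,"tz":0,"twist":0},{"tx":0,"ty":0,"tz":0,"twist":0},{"tx":0,"ty":0,"tz":0,"twist":0},{"tx":0,"ty":0,"tz":0,"twist":0},{"tx":0,"ty":0,"tz":0,"twist":0}], "claw": 0}}

```text
t: 78.53
tool_pos: [0.5213, 0.4017, 0.0501]
orientation: [-3.129, -0.276, -0.0]
force: [0.6, -0.4, -0.2]
width: 0.0854
grasp_force: 0.0
```

Call:
{"name": "apply_moves", "arguments": {"motion": [{"tx":0,"ty":0,"tz":-0.15,"twist":0},{"tx":0,"ty":0,"tz":-0.32,"twist":0},{"tx":0,"ty":0,"tz":-0.46,"twist":0},{"tx":0,"ty":0,"tz":-0.5,"twist":0},{"tx":0,"ty":0,"tz":-0.5,"twist":0}]}}

```text
t: 79.15
tool_pos: [0.5214, 0.4019, 0.2003]
orientation: [-3.129, -0.276, -0.001]
force: [-1.3, 0.5, -1.2]
width: 0.0854
grasp_force: 0.0
```

```bash
python3 - <<'E'
from h import *
d=snap('wrist','w26');st()
p=d['image'].max(2)[90:260,314:322].mean(1);print(p[::2].astype(int))
T=snap('top','t26')
h=cv2.cvtColor(T['image'],cv2.COLOR_RGB2HSV);m=((h[...,0]>8)&(h[...,0]<24)&(h[...,1]>120)&(h[...,2]>70)).astype(np.uint8)
for q,z in(((.6235,.107),.066),((.6155,-.0175),.08),((.608,-.1385),.094)):
    u,v=map(int,proj(T,[*q,z]));mm=m[v-5:v+6,u-5:u+6];M=cv2.moments(mm,True)
    print(M['m00'],onz(T,u-5+M['m10']/max(M['m00'],1),v-5+M['m01']/max(M['m00'],1),z).round(4))
E
```

```text
t 79.2 tcp [0.5209 0.4016 0.199 ] R [[0.985, 0.175, -0.001], [0.175, -0.985, -0.001], [-0.001, 0.0, -1.0]] F [ 0.  -0.3 -0.3] w 0.0856 g 0.0 q [-1.13  0.46  0.55  1.44 -0.24  1.32 -1.95]
[132 132 132 132 131 131 131 132 130 131 130 131 131 131 132 131 131 132
 132 133 134 132 133 134 135 135 134 125 129 132  93 100 105 104 103 104
 105 104 105 104 105 104 103  95  47  40  46  45  46  46  45  44  44  43
  46  44  44  84 116 118 126 128 125 119 118 122 125 125 127 127 124 125
 126 123 125 123 120 122 123 122 123 122 126 128 123]
25.0 [0.6233 0.1077 0.066 ]
25.0 [ 0.6159 -0.0166  0.08  ]
28.0 [ 0.608 -0.138  0.094]
```

```bash
python3 -c "
from cell import env
print(env.close_job())"
```

```text
the job is handed in; nothing more can be done
None
```

The job is done and handed in: heads a, b and c (d was absent) stand on the plate and were pressed in that order with the supply on, the probe is back on its mat and the knob is in; head c was knocked partly off the plate after the first switch-on, so I switched off, re-placed it and switched on again before any pressing.

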